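# Eject a pressed soap bar with the cam lever and lay it out to dry

## Task

A pressed soap bar sits sunk in its metal mould: swing the mould's ejector lever round until it points at the sliding index on its arc and leave it there, so that the bar rises. Lift the bar out and set it down gently, flat and lengthwise, on the middle of the slatted wooden dish; only then swing the lever fully back to its stop. Do not shift the index, and leave everything else on the shelf where it stands.

Things in the scene. Friction and masses are not known exactly. Their poses are not given: they have to be found in the camera images.
- press: Fixed soap mould with ejector, grey base 12 mm thick. Origin on the shelf surface, z up. In its x, y: aluminium mould block centred at (0, -70) mm, 112 x 82 mm, top at z = 56 mm, open cavity 75 (x) x 45 (y) mm; round housing with the lever's vertical pivot at (30, 60) mm; around that an arc rail with ticks, radius 129 mm, top at z = 32 mm.
- lever (a joint): Ejector lever about the vertical pivot, rad. 0 = home at its stop, pointing 190 degrees counter-clockwise from the press's x axis (roughly to the robot); grows CLOCKWISE from above (direction = 190 deg - value) to the end stop at 1.6. Stays where left; about 3 N at its post moves it. It raises the bar by 17 mm per rad.
- lever_grip (a point): Middle of the upright black post at the lever's end, 105 mm from the pivot, at height z = 83 mm. Post: 18 mm diameter, from z = 58 to 113 mm; the flat steel lever arm (16 mm wide) lies below it at z = 48 to 58 mm, its pointed nose just beyond the post. The point's x axis points along the lever, away from the pivot.
- index (a joint): Angle of the small steel sliding index on the arc rail, in the same sense and from the same zero as the lever: the lever points at it when both values are equal. Do not shift it.
- index_mark (a point): Top of the index's upright fin (5 mm thick, 18 mm long), 134 mm from the pivot, at z = 56 mm. Its x axis points away from the pivot.
- soap: Cream soap bar 72 (x) x 42 (y) x 30 (z) mm with rounded edges and an oval raised on its top; origin at the centre of its underside. It starts in the mould cavity, its top 0 to 3 mm above the block's top (z = 56 mm), its length along the press's x.
- dish: Loose slatted wooden soap dish 130 (x) x 90 (y) mm; origin at the centre of its underside. The slats run along x, their top at z = 14 mm; low lips at the two x ends rise to 20 mm and leave 110 mm between them.
- colander: Steel colander, 200 mm across, 100 mm high; bystander.
- jug: White ceramic jug, 110 mm across and 160 mm high, handle at its +y; bystander.
- pills: White pill organiser with seven flaps, 150 (x) x 36 x 22 mm; bystander.
- clip: Spring clip about 70 mm long, 16 mm high; bystander.
- spatula: Wooden spatula about 260 mm long lying flat; bystander.
- stamp: The mould's hand stamp: metal block 72 x 42 x 22 mm with a wooden knob, 64 mm high in all; bystander.
Not all that is in view belongs to the job. Leave any purple look-alike of the soap alone.

How it is judged:
By the outcome, as a careful person would: the job done as asked, in the order asked, and still so for the second after the job is handed in, with the robot touching nothing.
It also fails if it takes over 64 s, if anything falls off the work surface, if the arm or the gripper's body presses on something with over 40 N, if the wrist force passes 120 N, or if a joint passes its speed limit or range.

## Robot

A 6-joint arm with a two-finger parallel gripper is mounted at the origin on the work surface. World frame = base frame: x ahead of the robot, y to its left, z up, the work surface at z = 0. Lengths are in m, angles in rad, forces in N, time in s.
With the tool pointing down it reaches from about 0.375 to 0.9 m from the base axis. Payload 3.1 kg.
Tool frame: the origin (TCP) lies between the finger pads; the fingertips stand 25 mm ahead of it and the grasp point (between the pads) lies 6 mm ahead of it; y points along the fingers, x is the direction in which the jaws open and shut, and the axes are right-handed (so a half turn about y gives the same grasp; the last joint's range is limited). The gripper opens to 87 mm and grips with 3 to 60 N. Pads are 19 mm wide; open, the fingers measure 117 mm over their backs; the gripper's body (75 mm by 190 mm) begins 51 mm behind the grasp point.
Start: joints at [-1.452, 0.527, 1.433, -0, 1.181, -0.178], TCP at [0.183, -0.598, 0.248] pointing down, gripper open.
Joint ranges: [-3.08, 3.08], [-0.75, 2.2], [0.22, 2.44], [-1.43, 4.57], [0, 2.65], [-2.85, 2.85]. Speed limits (rad/s): [2.79, 2.79, 3.14, 3.14, 3.14, 3.14].

## Interface

Orientations are given as a unit quaternion [x, y, z, w].
In Python, from rig import robot gives the robot as it stands.
- The arm moves only by the tool carry_out, never from a script. Its argument "moves" is a list of rows, each a list of 7 numbers: the opening, from 0 (shut) to 1 (fully open), then the shift along the tool's x, y, z in cm, then the turn, a rotation vector about the tool's x, y, z in rad. In form: [[grip, x, y, z, rx, ry, rz], ...]. A call has 1 to 20 rows; each row is the pose to reach, as a shift and turn from the pose commanded when the call began, along the tool's axes at that moment; what a row does not reach only later rows make up. A row lasts 1/10 s, in which the tool goes at most 50 mm and 8.59 degrees, less where a joint would pass 70% of its speed; a pose out of reach is approached as far as the arm can. A call with a gripper value outside its range is refused whole. The fingers move at their own pace and stop on an object; "force" is the grip in N (left out, the last holds). Time passes only in rows, so rows that repeat a pose let the fingers close. It gives the time, the measured TCP pose, the force and the opening at its end, in the units of the state.
- robot.get_obs(): the state, without advancing time (a new reading comes with each control period).
- robot.camera(name): name is "scene" or "side" or "wrist"; returns the picture (420x560x3 uint8, red, green, blue); there is no depth.
- robot.camera_params(name): a dict with "fx", "fy", "cx", "cy" (pixels), "extrinsics" (4x4, takes a point from camera to world coordinates); the wrist camera has in their place "mount" (4x4, takes a point from camera to tool coordinates, whose origin is the TCP and whose axes are the tool frame's). Camera axes: x right, y down, z forward; pixel columns grow to the right and rows downward; lengths in m; the calibration is good to about 2 mm. A picture is of the moment at which its call begins: read the wrist's pose just before it. camera_params takes no time and is no camera call.
- robot.hand_in(): hands the job in, once; it reports no verdict.
The state is a dict: "time": time; "q": joint angles; "joint_velocities": joint speeds; "joint_torque": joint torques, N m; "position": TCP position; "tool_rot": TCP orientation; "ft_force": force on the tool from outside, world axes, zero at the start; "moment": the same for the moment, N m; "grip_width": finger opening in m.
Only numpy, scipy, OpenCV 4.12 (cv2) and the standard library are available. Lean on these libraries where they do the work, as an engineer would, in place of code of your own. Each camera call takes 0.05 s, during which the arm holds its last target.

## Working session

There is one attempt and no reset: what is moved stays moved. The work goes in short steps, Python scripts to look and compute and a tool call to move; the robot and the scene stay as the last step left them, time stands still between calls to the robot, and variables do not carry over. Pictures are saved under pics/ and viewed, and the job is handed in when it is done.

Besides the shell and the picture viewer there is one more tool, called after ">>>" as a command line: name --pt "numbers of a row" for each row, then --argument value for the rest. carry_out: Moves the arm, as the interface text tells. Its arguments: {"type":"object","properties":{"moves":{"type":"array"},"force":{"type":"number"}},"required":["moves"]}

```bash
ls; mkdir -p pics
python3 - <<'E'
from rig import robot
import cv2
for n in ("scene","side","wrist"):
    im=robot.camera(n); cv2.imwrite(f"pics/{n}0.png",im[:,:,::-1]); p=robot.camera_params(n); print(n,p)
print(robot.get_obs())
E
```

```text
pics
scene {'fx': 519.6736208660184, 'fy': 519.6736208660184, 'cx': 282.2416472761327, 'cy': 216.97155043806345, 'extrinsics': array([[ 0.12607741,  0.82760323, -0.54697109,  1.23315157],
       [ 0.99200301, -0.10191452,  0.07445437, -0.16885912],
       [ 0.00587438, -0.55198399, -0.83383402,  1.04773845],
       [ 0.        ,  0.        ,  0.        ,  1.        ]])}
side {'fx': 425.6155195873563, 'fy': 425.6155195873563, 'cx': 277.0279548596344, 'cy': 208.55732639088086, 'extrinsics': array([[ 0.98838862, -0.10690706,  0.10797604,  0.48600257],
       [-0.15138306, -0.63165297,  0.76032736, -0.7383891 ],
       [-0.01308097, -0.76784465, -0.64050252,  0.61710985],
       [ 0.        ,  0.        ,  0.        ,  1.        ]])}
wrist {'fx': 359.84898052620736, 'fy': 359.84898052620736, 'cx': 278.59785247363493, 'cy': 213.2710603868574, 'mount': array([[ 9.99998537e-01, -1.12691990e-03,  1.28668496e-03,
        -2.26797580e-04],
       [-1.55772701e-03, -2.89359719e-01,  9.57219163e-01,
        -1.37242670e-01],
       [-7.06394521e-04, -9.57219767e-01, -2.89361052e-01,
         7.90822501e-02],
       [ 0.00000000e+00,  0.00000000e+00,  0.00000000e+00,
         1.00000000e+00]])}
{'time': 0.15, 'q': array([-1.45249635e+00,  5.28257230e-01,  1.43364174e+00, -9.19299240e-06,
        1.18138395e+00, -1.78502529e-01]), 'joint_velocities': array([-0.00094728, -0.00244967, -0.00290522,  0.00167275, -0.00082661,
       -0.0012364 ]), 'joint_torque': array([ 1.30862725e-03, -4.40428698e+01, -1.76843923e+01,  6.33171620e-02,
        5.52560762e-02, -9.74730074e-05]), 'position': array([ 0.18275026, -0.59712608,  0.24678282]), 'tool_rot': array([-0.56800044,  0.42098649, -0.4201628 ,  0.5688665 ]), 'ft_force': array([-0.12501712,  0.78075782, -0.15367696]), 'moment': array([-0.02109541,  0.00259495, -0.01614009]), 'grip_width': 0.08707717315488858}
```

View pics/scene0.png

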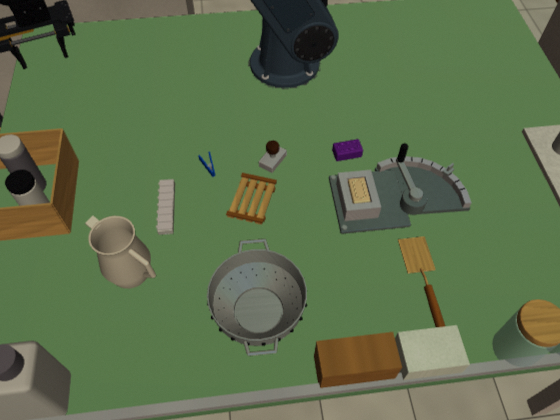

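View pics/side0.png

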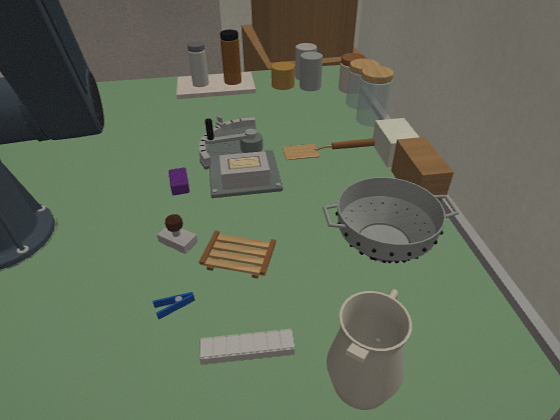

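View pics/wrist0.png

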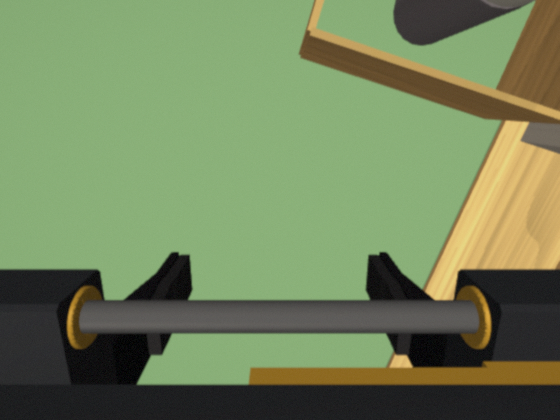

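The scene picture shows the mould block near (358,193), the black post at (403,152), the housing at (413,198), the index possibly near (449,168), the dish at (253,198) and the stamp at (272,155). I'll enlarge both views.

```bash
cat > h.py <<'E'
import numpy as np, cv2
from rig import robot
from scipy.spatial.transform import Rotation as R
def cam(n,o=None):
    p=robot.camera_params(n)
    K=np.array([[p['fx'],0,p['cx']],[0,p['fy'],p['cy']],[0,0,1]])
    if n=='wrist':
        o=o or robot.get_obs()
        T=np.eye(4);T[:3,:3]=R.from_quat(o['tool_rot']).as_matrix();T[:3,3]=o['position']
        return K,T@p['mount']
    return K,p['extrinsics']
def ray(n,u,v,z,c=None):
    K,E=c or cam(n)
    d=E[:3,:3]@np.linalg.solve(K,[u,v,1]); o=E[:3,3]
    return o+d*(z-o[2])/d[2]
def tri(obs):
    A=np.zeros((3,3));b=np.zeros(3)
    for c,u,v in obs:
        K,E=c; d=E[:3,:3]@np.linalg.solve(K,[u,v,1]); d/=np.linalg.norm(d)
        P=np.eye(3)-np.outer(d,d);A+=P;b+=P@E[:3,3]
    return np.linalg.solve(A,b)
def proj(c,p):
    K,E=c; q=E[:3,:3].T@(np.asarray(p)-E[:3,3]); q=K@q; return q[:2]/q[2]
E
python3 - <<'E'
import cv2
a=cv2.imread('pics/scene0.png');b=cv2.imread('pics/side0.png')
cv2.imwrite('pics/sc_z.png',cv2.resize(a[130:240,320:480],None,fx=5,fy=5,interpolation=cv2.INTER_CUBIC))
cv2.imwrite('pics/si_z.png',cv2.resize(b[105:205,180:300],None,fx=6,fy=6,interpolation=cv2.INTER_CUBIC))
cv2.imwrite('pics/sc_d.png',cv2.resize(a[130:240,190:320],None,fx=5,fy=5,interpolation=cv2.INTER_CUBIC))
E
```

```text
(no output)
```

View pics/sc_z.png

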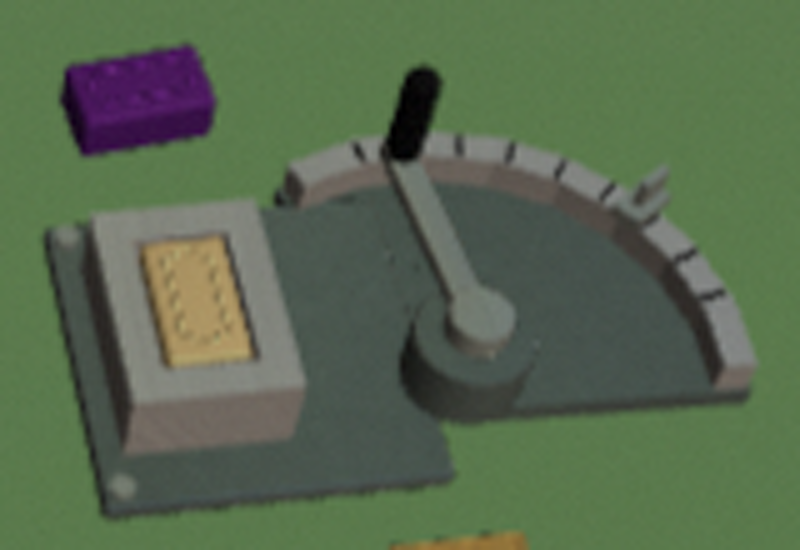

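View pics/si_z.png

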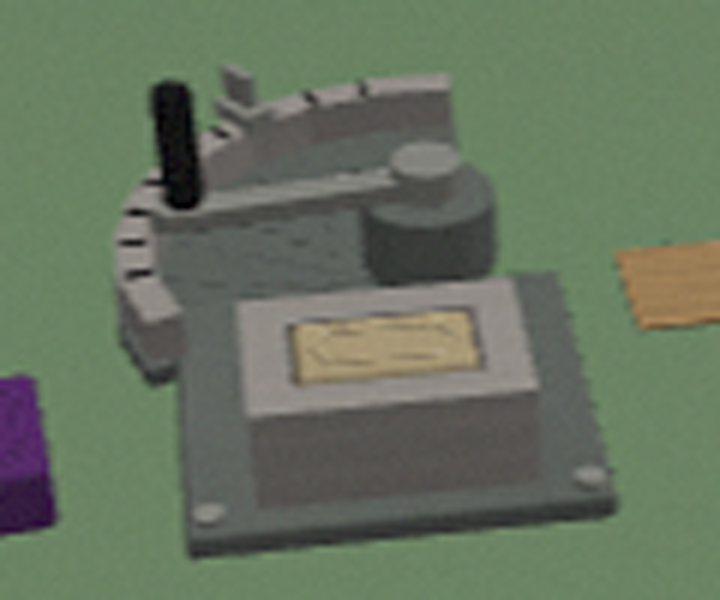

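View pics/sc_d.png

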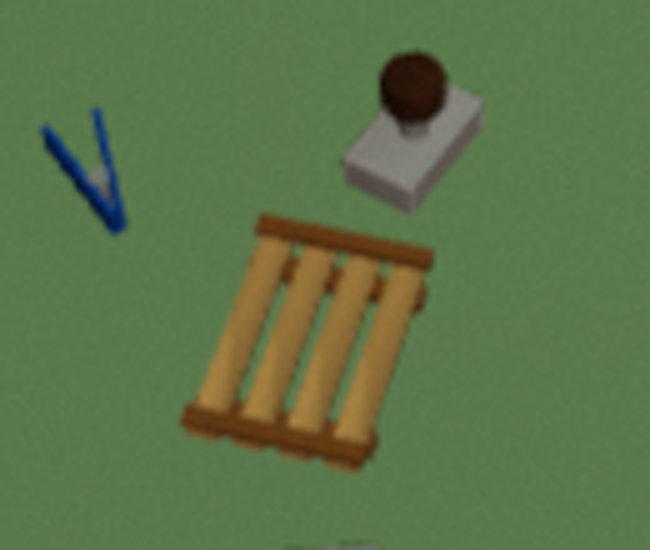

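```bash
cat > m1.py <<'E'
from h import *
from scipy.optimize import least_squares
S=cam('scene');D=cam('side')
s=lambda X,Y:(320+(X+.5)/5-.5,130+(Y+.5)/5-.5)
d=lambda X,Y:(180+(X+.5)/6-.5,105+(Y+.5)/6-.5)
sc=[(93,217),(258,202),(305,385),(122,403)]; si=[(237,303),(517,279),(540,388),(248,416)]
print('scene block');[print(ray('scene',*s(*q),.056,S)) for q in sc]
print('side block');[print(ray('side',*d(*q),.056,D)) for q in si]
# pairs: local corners
import numpy as np
def L(x,y,z,p): c,t=np.cos(p[2]),np.sin(p[2]); return np.array([p[0]+c*x-t*y,p[1]+t*x+c*y,z])
# scene order: TL(min x,min y) TR(min x,max y) BR BL
loc=[(-.056,-.111),(-.056,-.029),(.056,-.029),(.056,-.111)]
ls=[loc[i] for i in (0,1,2,3)]; ld=[loc[i] for i in (1,2,3,0)]
post_s=s(424,78);post_d=d(170,92)
def f(p):
    r=[]
    for q,l in zip(sc,ls): r+=list(proj(S,L(*l,.056,p))-s(*q))
    for q,l in zip(si,ld): r+=list(proj(D,L(*l,.056,p))-d(*q))
    # pivot cap centre
    return np.array(r)
r=least_squares(f,[.5,.2,0]);p=r.x;print('press',p,np.abs(r.fun).max(),r.fun.round(1))
piv=L(.03,.06,0,p);print('pivot',piv)
pc=[(tri([(S,*s(424,76)),(D,*d(170,90))]),'posttop'),(tri([(S,*s(404,150)),(D,*d(184,200))]),'postbot'),(tri([(S,*s(484,310)),(D,*d(426,156))]),'cap'),
(tri([(S,*s(654,172)),(D,*d(238,70))]),'fin?')]
for P,n in pc:
    v=P-piv; print(n,P.round(4),'r',np.hypot(*v[:2]).round(4),'val',np.deg2rad(190)+p[2]-np.arctan2(v[1],v[0]))
for n in (0,.8,1.2): print(n)
E
python3 m1.py
```

```text
scene block
[0.47226208 0.0705923  0.056     ]
[0.47289222 0.15221957 0.056     ]
[0.5818631  0.15006425 0.056     ]
[0.58142668 0.06369025 0.056     ]
side block
[0.4723905  0.15182976 0.056     ]
[0.58664453 0.15027276 0.056     ]
[0.58510641 0.07102072 0.056     ]
[0.47273371 0.0714073  0.056     ]
press [ 0.52999581  0.17942288 -0.02497221] 1.5816639665526964 [-0.4 -0.3 -0.1  0.1 -0.1  1.2  1.6  0.5  0.4 -0.  -0.5  0.3 -0.6  1.
 -0.6  0.5]
pivot [0.56148463 0.23865508 0.        ]
posttop [0.4536 0.2279 0.1144] r 0.1084 val 6.333442987680552
postbot [0.4539 0.229  0.0612] r 0.108 val 6.342940933248283
cap [0.5584 0.2392 0.0669] r 0.0031 val 0.3170429171725022
fin? [0.4818 0.3476 0.0593] r 0.135 val 1.0888193665444716
0
0.8
1.2
```

Run:
```python
from h import *
o=robot.get_obs();M=R.from_quat(o['tool_rot']).as_matrix();print(M.round(3),o['time'])
```

```text
[[ 0.292 -0.     0.956]
 [-0.956  0.002  0.292]
 [-0.002 -1.     0.   ]] 0.15
```

>>> carry_out --pt "1 -32 -5 48 0 -1.5 0" --pt "1 -32 -5 48 0 -1.5 0" --pt "1 -32 -5 48 0 -1.5 0" --pt "1 -32 -5 48 0 -1.5 0" --pt "1 -32 -5 48 0 -1.5 0" --pt "1 -32 -5 48 0 -1.5 0" --pt "1 -32 -5 48 0 -1.5 0" --pt "1 -32 -5 48 0 -1.5 0" --pt "1 -32 -5 48 0 -1.5 0" --pt "1 -32 -5 48 0 -1.5 0" --pt "1 -32 -5 48 0 -1.5 0" --pt "1 -32 -5 48 0 -1.5 0" --pt "1 -32 -5 48 0 -1.5 0"

```text
time: 1.45
position: [0.5503, -0.148, 0.2977]
tool_rot: [-0.702, -0.082, 0.081, 0.703]
ft_force: [-1.4, -0.6, -0.5]
grip_width: 0.0873
```

```bash
cat >> h.py <<'E'
def plan(tgt,azx_deg):
    o=robot.get_obs();M=R.from_quat(o['tool_rot']).as_matrix()
    a=np.deg2rad(azx_deg);x=np.array([np.cos(a),np.sin(a),0]);y=np.array([0,0,-1.]);z=np.cross(x,y)
    G=np.stack([x,y,z],1)
    print('shift cm',(M.T@(np.asarray(tgt)-o['position'])*100).round(2),'rotvec',R.from_matrix(M.T@G).as_rotvec().round(3),'azx now',np.degrees(np.arctan2(M[1,0],M[0,0])).round(2),'pos',o['position'].round(4),'t',o['time'],'q',o['q'].round(2))
E
python3 -c "
from h import *
plan([.42,.24,.26],98.6)"
```

```text
shift cm [-3.79  3.77 40.75] rotvec [ 1.00e-03 -1.49e+00  2.00e-03] azx now 13.25 pos [ 0.5503 -0.148   0.2977] t 1.45 q [-0.46  0.4   1.51  0.    1.23 -0.69]
```

>>> carry_out --pt "1 -3.8 3.8 40.8 0 -1.49 0" --pt "1 -3.8 3.8 40.8 0 -1.49 0" --pt "1 -3.8 3.8 40.8 0 -1.49 0" --pt "1 -3.8 3.8 40.8 0 -1.49 0" --pt "1 -3.8 3.8 40.8 0 -1.49 0" --pt "1 -3.8 3.8 40.8 0 -1.49 0" --pt "1 -3.8 3.8 40.8 0 -1.49 0" --pt "1 -3.8 3.8 40.8 0 -1.49 0" --pt "1 -3.8 3.8 40.8 0 -1.49 0" --pt "1 -3.8 3.8 40.8 0 -1.49 0" --pt "1 -3.8 3.8 40.8 0 -1.49 0" --pt "1 -3.8 3.8 40.8 0 -1.49 0" --pt "1 -3.8 3.8 40.8 0 -1.49 0"

```text
time: 2.75
position: [0.42, 0.237, 0.2595]
tool_rot: [-0.463, -0.534, 0.534, 0.463]
ft_force: [1.0, -0.3, -0.7]
grip_width: 0.0871
```

```bash
python3 -c "
from h import *
o=robot.get_obs();print(o['position'],o['q'].round(2));np.save('o1.npy',np.r_[o['position'],o['tool_rot']])
im=robot.camera('wrist');cv2.imwrite('pics/w1.png',im[:,:,::-1])
cv2.imwrite('pics/w1_z.png',cv2.resize(im[:,:,::-1],(800,600),interpolation=cv2.INTER_CUBIC))"
```

```text
[0.42003159 0.23704037 0.25952919] [ 0.28  0.32  1.77 -0.    1.06 -1.43]
```

View pics/w1_z.png

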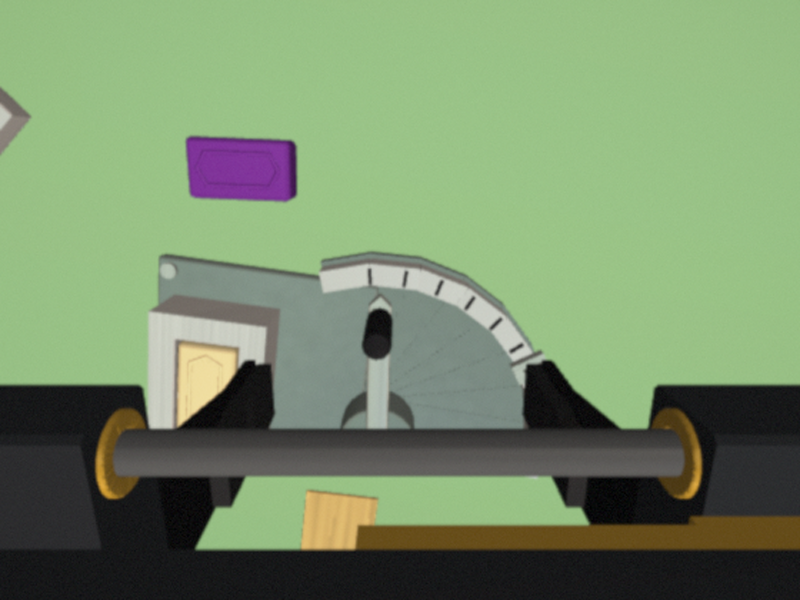

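The wrist picture shows the post at about (378,335), its nose at (378,300), the ticks along the rail, and the index fin half hidden at (535,357). I'll move further out to see the whole arc.

```bash
python3 -c "
from h import *
plan([.53,.29,.27],98.6)"
```

```text
shift cm [  3.68  -1.05 -11.63] rotvec [-0.    -0.008 -0.   ] azx now 98.15 pos [0.4201 0.2371 0.2595] t 2.8 q [ 0.28  0.32  1.77 -0.    1.06 -1.43]
```

>>> carry_out --pt "1 3.7 -1 -11.6 0 0 0" --pt "1 3.7 -1 -11.6 0 0 0" --pt "1 3.7 -1 -11.6 0 0 0" --pt "1 3.7 -1 -11.6 0 0 0" --pt "1 3.7 -1 -11.6 0 0 0"

```text
time: 3.3
position: [0.5287, 0.2905, 0.2688]
tool_rot: [-0.462, -0.534, 0.535, 0.463]
ft_force: [-0.3, -0.2, -0.5]
grip_width: 0.0871
```

```bash
python3 -c "
from h import *
o=robot.get_obs();print(o['position'],o['q'].round(2));np.save('o2.npy',np.r_[o['position'],o['tool_rot']])
im=robot.camera('wrist');cv2.imwrite('pics/w2.png',im[:,:,::-1])
cv2.imwrite('pics/w2_z.png',cv2.resize(im[80:320,180:440,::-1],None,fx=3,fy=2.5*0+3*0+2.5,interpolation=cv2.INTER_CUBIC))"
```

```text
[0.52868811 0.29045403 0.26884435] [ 0.32  0.48  1.46 -0.    1.2  -1.4 ]
```

View pics/w2.png

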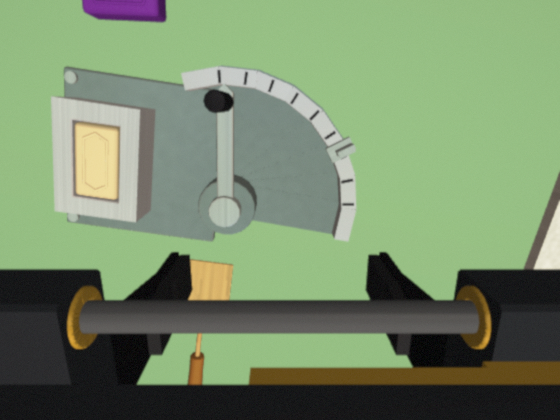

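View pics/w2_z.png

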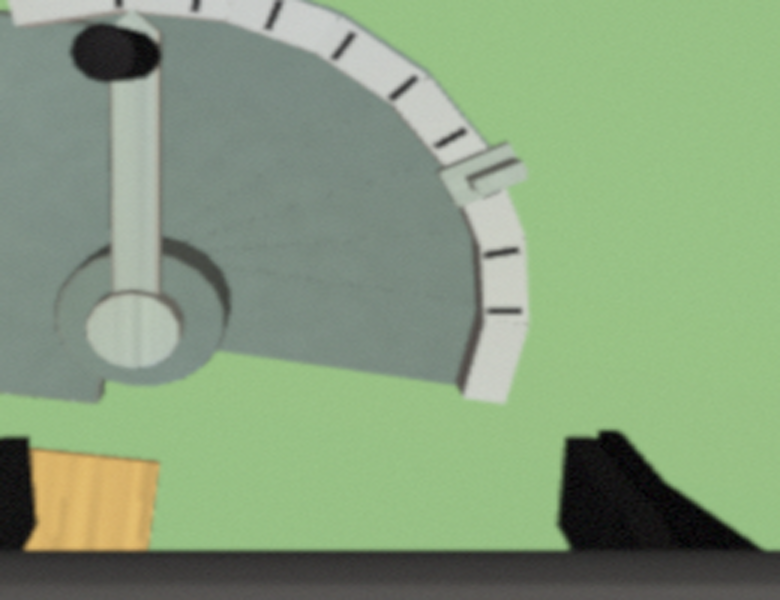

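```bash
python3 -c "
import cv2
a=cv2.imread('pics/w2.png')
cv2.imwrite('pics/w2_i.png',cv2.resize(a[125:170,315:365],None,fx=12,fy=12,interpolation=cv2.INTER_CUBIC))
cv2.imwrite('pics/w2_l.png',cv2.resize(a[80:240,170:290],None,fx=5,fy=3.75,interpolation=cv2.INTER_CUBIC))
"
```

```text
(no output)
```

View pics/w2_i.png

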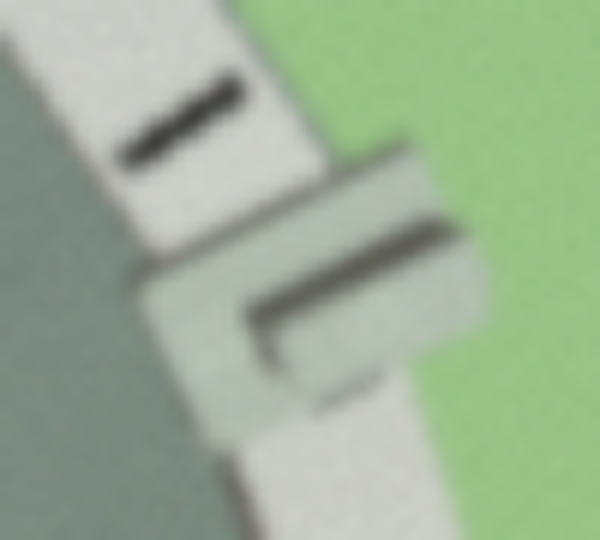

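View pics/w2_l.png

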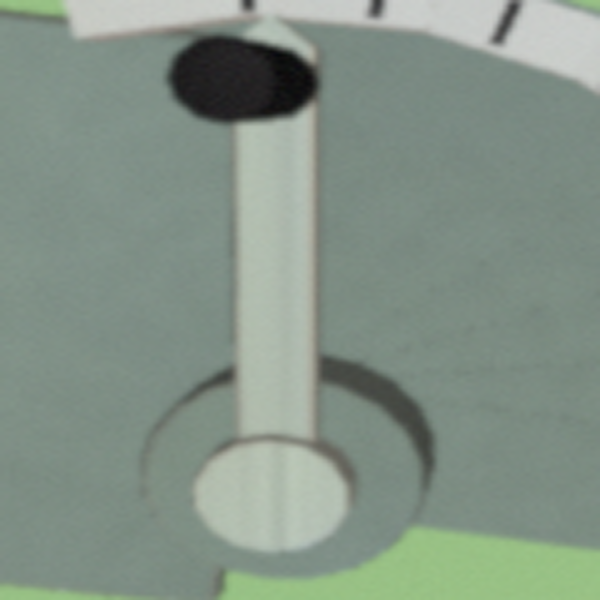

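```bash
cat > m2.py <<'E'
from h import *
a=np.load('o2.npy');o=dict(position=a[:3],tool_rot=a[3:]);W=cam('wrist',o)
piv=ray('wrist',224,211.6,.067,W);print('piv',piv)
I=lambda X,Y:(315+(X+.5)/12-.5,125+(Y+.5)/12-.5)
for zc in (.066,.068): print(ray('wrist',224,211.6,zc,W))
fin=[ray('wrist',*I(*q),.056,W) for q in [(275,330),(465,235),(490,305),(315,400)]]
c=np.mean(fin,0);print('fin c',c,'r',np.hypot(*(c-piv)[:2]))
for f in fin: print(f,np.hypot(*(f-piv)[:2]))
ang=lambda v:np.degrees(np.arctan2(v[1],v[0]))
ai=ang(c-piv);print('index az',ai,'fin edge az',ang(fin[0]-fin[1])-180,ang(fin[3]-fin[2])-180)
nose=ray('wrist',223.1,83.6,.056,W);print('nose',nose,np.hypot(*(nose-piv)[:2]),ang(nose-piv))
# arm edge lines (top z .058): left edge zoom (236,150),(240,400)
e=[ray('wrist',170+(x+.5)/5-.5,80+(y+.5)/3.75-.5,.058,W) for x,y in [(236,150),(239,420)]];print('arm edge az',ang(e[0]-e[1]))
# press block corners native top z .056
for q in [(54,97),(142,108),(134,221),(54,208)]: print(ray('wrist',*q,.056,W))
for q in [(74,121),(120,126),(117,201),(74,195)]: print('cav',ray('wrist',*q,.056,W))
E
python3 m2.py
python3 -c "
import cv2
a=cv2.imread('pics/w2.png')
cv2.imwrite('pics/w2_b.png',cv2.resize(a[60:240,40:170],None,fx=5,fy=3.3,interpolation=cv2.INTER_CUBIC))"
```

```text
piv [0.55629986 0.23965819 0.067     ]
[0.55661334 0.23954136 0.066     ]
[0.55598638 0.23977502 0.068     ]
fin c [0.48205751 0.34960234 0.056     ] r 0.13266364510151313
[0.48429672 0.34095089 0.056     ] 0.12427655844492035
[0.47470281 0.35456842 0.056     ] 0.14093416809036036
[0.47986638 0.35767497 0.056     ] 0.14060596357101057
[0.48936413 0.34521509 0.056     ] 0.12499059833042327
index az 124.03010539110304 fin edge az -234.83429598782493 -232.68295072467177
nose [0.43796883 0.22536537 0.056     ] 0.11919109298070191 -173.11279368865735
arm edge az -174.1244586731224
[0.4719895  0.07120826 0.056     ]
[0.47018582 0.15241419 0.056     ]
[0.58292661 0.14818977 0.056     ]
[0.58062892 0.06752863 0.056     ]
cav [0.491203   0.08919178 0.056     ]
cav [0.48962899 0.13232556 0.056     ]
cav [0.5641019  0.13063154 0.056     ]
cav [0.56401338 0.08785414 0.056     ]
```

View pics/w2_b.png

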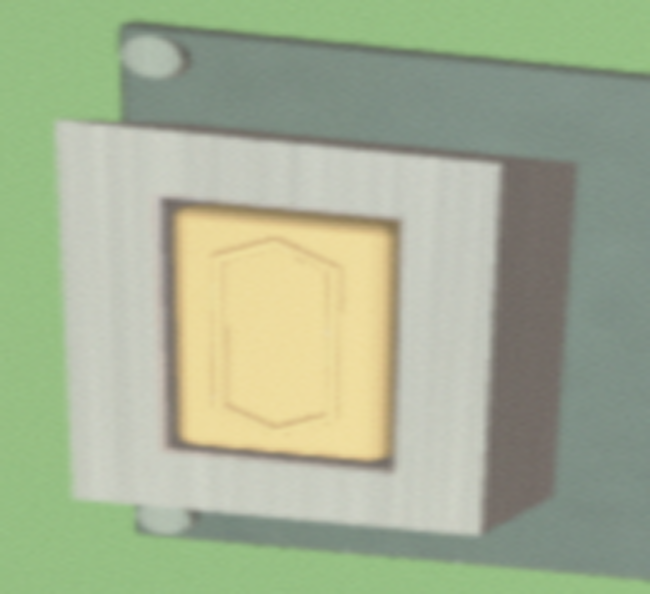

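```bash
python3 -c "
from h import *
plan([.453,.2275,.091],97.5)"
```

```text
shift cm [-5.13 17.82  8.27] rotvec [-0.003  0.013 -0.001] azx now 98.26 pos [0.5279 0.2903 0.2689] t 3.35 q [ 0.32  0.47  1.47 -0.    1.2  -1.4 ]
```

>>> carry_out --pt "1 -5.1 7 8.2 0 0 0" --pt "1 -5.1 7 8.2 0 0 0" --pt "1 -5.1 7 8.2 0 0 0" --pt "1 -5.1 10 8.2 0 0 0" --pt "1 -5.1 13 8.2 0 0 0" --pt "1 -5.1 16 8.2 0 0 0" --pt "1 -5.1 17.8 8.2 0 0 0" --pt "1 -5.1 17.8 8.2 0 0 0" --pt "1 -5.1 17.8 8.2 0 0 0"

```text
time: 4.25
position: [0.4546, 0.2286, 0.092]
tool_rot: [-0.462, -0.535, 0.535, 0.463]
ft_force: [-0.0, -0.3, 0.9]
grip_width: 0.0874
```

```bash
python3 -c "
from h import *
o=robot.get_obs();print(o['position'],o['q'].round(2));np.save('o3.npy',np.r_[o['position'],o['tool_rot']])
im=robot.camera('wrist');cv2.imwrite('pics/w3.png',im[:,:,::-1])"
```

```text
[0.45460172 0.22856297 0.09202302] [ 0.25  0.63  1.85 -0.    0.67 -1.47]
```

View pics/w3.png

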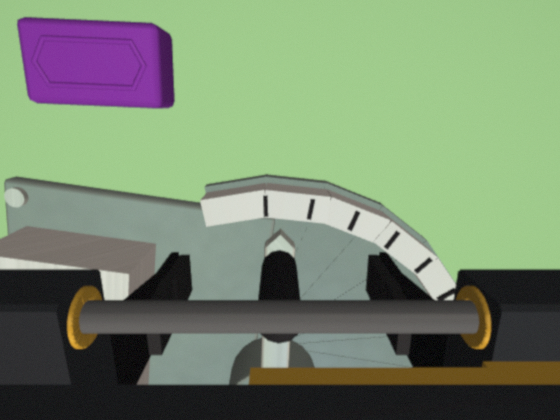

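>>> carry_out --pt "0.15 0 0 0 0 0 0" --pt "0.15 0 0 0 0 0 0" --pt "0.15 0 0 0 0 0 0" --pt "0.1 0 0 0 0 0 0" --pt "0.1 0 0 0 0 0 0" --pt "0.1 0 0 0 0 0 0" --force 12

```text
time: 4.9
position: [0.4554, 0.2289, 0.0916]
tool_rot: [-0.462, -0.535, 0.535, 0.462]
ft_force: [-0.7, 0.8, 0.2]
grip_width: 0.0472
```

>>> carry_out --pt "0 0 0 0 0 0 0" --pt "0 0 0 0 0 0 0" --pt "0 0 0 0 0 0 0" --pt "0 0 0 0 0 0 0" --pt "0 0 0 0 0 0 0" --pt "0 0 0 0 0 0 0" --pt "0 0 0 0 0 0 0"

```text
time: 5.6
position: [0.4554, 0.2289, 0.0915]
tool_rot: [-0.462, -0.535, 0.535, 0.462]
ft_force: [-0.1, 0.8, -1.5]
grip_width: 0.0174
```

Gripping the post; now the arc.

>>> carry_out --pt "0 0.5 0 -0.03 0 0.05 0" --pt "0 1.03 0 -0.08 0 0.1 0" --pt "0 2.05 0 -0.27 0 0.2 0" --pt "0 3.05 0 -0.55 0 0.3 0" --pt "0 4.01 0 -0.93 0 0.4 0" --pt "0 4.93 0 -1.41 0 0.5 0" --pt "0 5.79 0 -1.98 0 0.6 0" --pt "0 6.6 0 -2.63 0 0.7 0" --pt "0 7.33 0 -3.35 0 0.8 0" --pt "0 7.99 0 -4.15 0 0.9 0" --pt "0 8.57 0 -5.01 0 1.0 0" --pt "0 8.57 0 -5.01 0 1.0 0" --pt "0 8.57 0 -5.01 0 1.0 0"

```text
time: 6.9
position: [0.4938, 0.3206, 0.0915]
tool_rot: [0.662, 0.249, -0.248, -0.662]
ft_force: [5.1, -3.2, -1.5]
grip_width: 0.0175
```

```bash
python3 -c "
from h import *
o=robot.get_obs();print(o['position'],o['q'].round(2));np.save('o4.npy',np.r_[o['position'],o['tool_rot']])
for n in ('wrist','scene','side'):
  im=robot.camera(n);cv2.imwrite(f'pics/{n}4.png',im[:,:,::-1])
a=cv2.imread('pics/scene4.png')
cv2.imwrite('pics/sc4z.png',cv2.resize(a[130:240,320:480],None,fx=5,fy=5,interpolation=cv2.INTER_CUBIC))"
```

```text
[0.49380871 0.32061971 0.09154142] [ 0.39  0.69  1.65 -0.    0.8  -0.33]
```

View pics/wrist4.png

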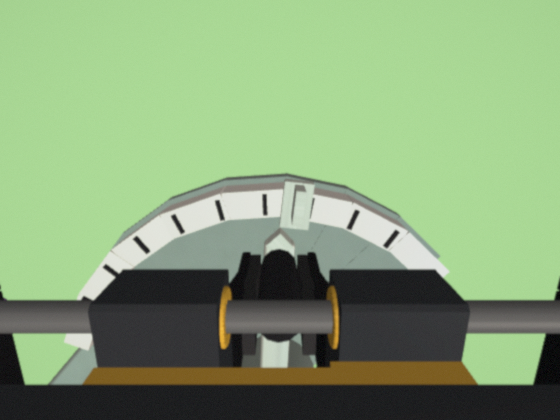

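View pics/side4.png

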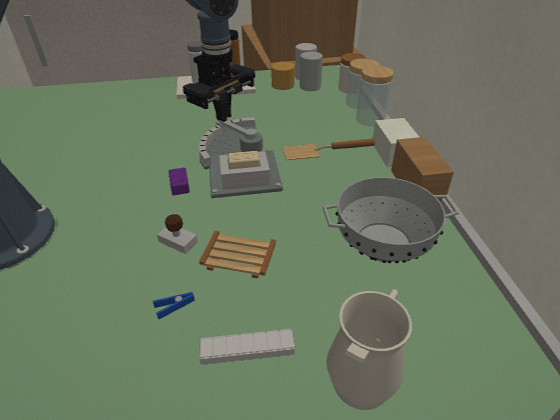

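```bash
python3 -c "
import cv2
a=cv2.imread('pics/wrist4.png')
cv2.imwrite('pics/w4z.png',cv2.resize(a[170:260,240:340],None,fx=8,fy=6.5,interpolation=cv2.INTER_CUBIC))"
```

```text
(no output)
```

View pics/w4z.png

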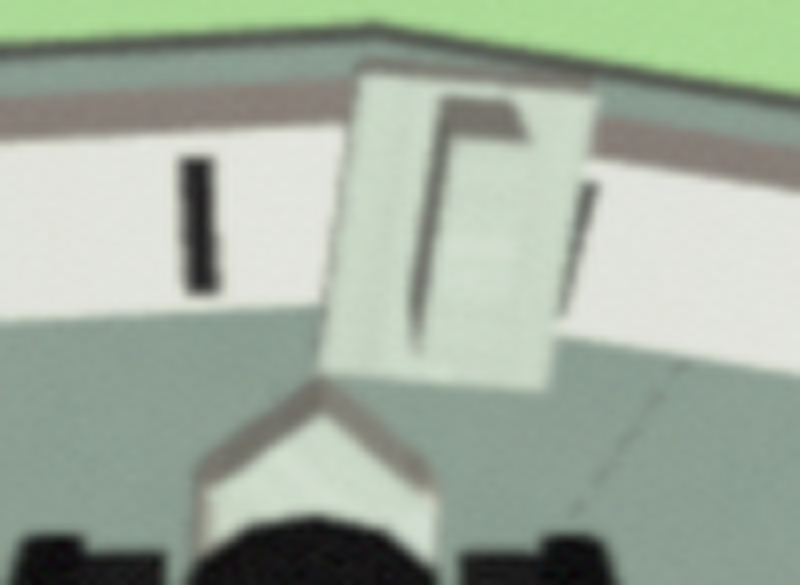

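```bash
cat > m4.py <<'E'
from h import *
a=np.load('o4.npy');o=dict(position=a[:3],tool_rot=a[3:]);W=cam('wrist',o)
I=lambda X,Y:(240+(X+.5)/8-.5,170+(Y+.5)/6.5-.5)
ang=lambda v:np.degrees(np.arctan2(v[1],v[0]))
n=ray('wrist',*I(322,415),.058,W);f=ray('wrist',*I(474,250),.056,W)
f1=ray('wrist',*I(489,137),.056,W);f2=ray('wrist',*I(459,362),.056,W)
sides=[ray('wrist',*I(x,y),.058,W) for x,y in ((207,492),(430,492))]
print(n,f,'fin len',np.linalg.norm(f1-f2),'dir',ang(f1-f2),'side mid',np.mean(sides,0),'width',np.linalg.norm(sides[0]-sides[1]))
for piv in ([.558,.2395,0],[.5599,.239,0],[.5565,.24,0]):
    piv=np.array(piv);print('nose',ang(n-piv),np.hypot(*(n-piv)[:2]),'fin',ang(f-piv),np.hypot(*(f-piv)[:2]),'tcp',ang(a[:3]-piv),'need rad',np.deg2rad(ang(n-piv)-ang(f-piv)))
E
python3 m4.py
```

```text
[0.48247557 0.33385413 0.058     ] [0.48124197 0.34969241 0.056     ] fin len 0.01806051814560343 dir 126.08964019413258 side mid [0.48653282 0.32887452 0.058     ] width 0.014203714472959632
nose 128.6750328522692 0.12085794519797939 fin 124.8603659362973 0.1342913336654543 tcp 128.35511894580188 need rad 0.06657849755060749
nose 129.22295079815385 0.12244120998372734 fin 125.39760030468771 0.1357935757241883 tcp 128.9987092807462 need rad 0.06676496115377384
nose 128.26347609709416 0.11953332372206513 fin 124.45332992231059 0.13302704915885832 tcp 127.86925968153456 need rad 0.06649959573224061
```

>>> carry_out --pt "0 0.35 0 -0.01 0 0.033 0" --pt "0 0.7 0 -0.02 0 0.067 0" --pt "0 0.7 0 -0.02 0 0.067 0" --pt "0 0.7 0 -0.02 0 0.067 0"

```text
time: 7.45
position: [0.4984, 0.3241, 0.0915]
tool_rot: [0.671, 0.226, -0.226, -0.669]
ft_force: [3.7, -5.2, -0.9]
grip_width: 0.0178
```

```bash
python3 -c "
from h import *
o=robot.get_obs();print(o['position'],o['q'].round(2));np.save('o5.npy',np.r_[o['position'],o['tool_rot']])
im=robot.camera('wrist');cv2.imwrite('pics/w5.png',im[:,:,::-1])
a=cv2.imread('pics/w5.png')
cv2.imwrite('pics/w5z.png',cv2.resize(a[170:260,240:340],None,fx=8,fy=6.5,interpolation=cv2.INTER_CUBIC))"
```

```text
[0.49835025 0.32409721 0.09152976] [ 0.39  0.7   1.63 -0.    0.81 -0.26]
```

View pics/w5z.png

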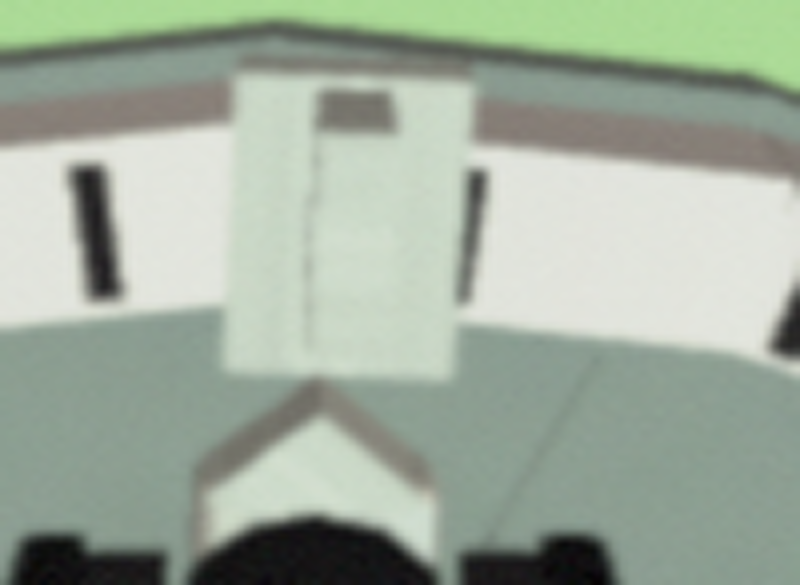

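```bash
sed -e "s/o4/o5/; s/474,250/354,245/; s/489,137/357,132/; s/459,362/349,355/" m4.py > m5.py; python3 m5.py
```

```text
[0.48787581 0.3379814  0.058     ] [0.48149261 0.34964519 0.056     ] fin len 0.017808169368988963 dir 125.91218787006015 side mid [0.49159186 0.33274176 0.058     ] width 0.014203009046036249
nose 125.4529610901214 0.12089660163067782 fin 124.78403407735266 0.13410945186588175 tcp 125.18777806517518 need rad 0.011674978828344802
nose 126.04164810655189 0.12241242418882071 fin 125.32283740945452 0.13561002311959158 tcp 125.87774426092453 need rad 0.012545613362904716
nose 125.00661836730127 0.11962288378329244 fin 124.3757166605892 0.13284644407788357 tcp 124.66225642828962 need rad 0.011011312038577166
```

>>> carry_out --pt "0 0.13 0 0 0 0.013 0" --pt "0 0.13 0 0 0 0.013 0" --pt "0 0.13 0 0 0 0.013 0"

```text
time: 7.8
position: [0.4989, 0.3245, 0.0915]
tool_rot: [0.672, 0.222, -0.222, -0.671]
ft_force: [2.8, -5.7, -0.6]
grip_width: 0.0177
```

```bash
python3 -c "
from h import *
o=robot.get_obs();print(o['position'],o['q'].round(2));np.save('o6.npy',np.r_[o['position'],o['tool_rot']])
im=robot.camera('wrist');cv2.imwrite('pics/w6.png',im[:,:,::-1])
a=cv2.imread('pics/w6.png')
cv2.imwrite('pics/w6z.png',cv2.resize(a[170:260,240:340],None,fx=8,fy=6.5,interpolation=cv2.INTER_CUBIC))"
```

```text
[0.49894757 0.32454254 0.09152464] [ 0.39  0.7   1.63 -0.    0.81 -0.25]
```

View pics/w6z.png

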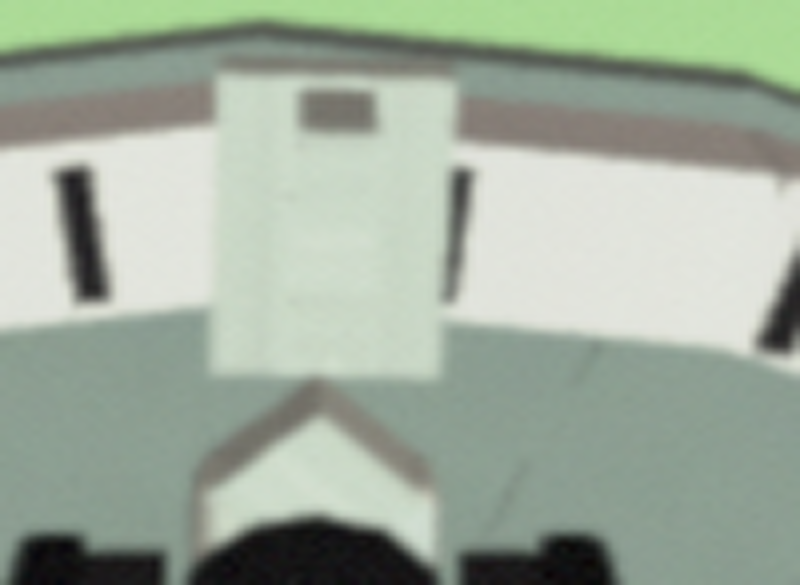

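```bash
sed -e "s/o4/o6/; s/474,250/335,245/; s/489,137/339,132/; s/459,362/331,355/" m4.py > m6.py; python3 m6.py
```

```text
[0.48862134 0.33853155 0.058     ] [0.48143326 0.34956774 0.056     ] fin len 0.017808837606458145 dir 125.08096221816429 side mid [0.49227036 0.333245   0.058     ] width 0.014202642172990963
nose 125.01398170621046 0.12091586499377334 fin 124.82374571710831 0.1340797262731554 tcp 124.77560845078507 need rad 0.0033202443656205516
nose 125.60801727235705 0.12242212571040254 fin 125.36222579661029 0.13558117257077826 tcp 125.47136894501664 need rad 0.004289870525116686
nose 124.56306446526705 0.1196493998247352 fin 124.41571363216508 0.1328160571353153 tcp 124.24512031865629 need rad 0.0025717571931859785
```

>>> carry_out --pt "0 0.05 0 0 0 0.004 0" --pt "0 0.05 0 0 0 0.004 0" --pt "0 0.05 0 0 0 0.004 0" --pt "0.6 0.05 0 0 0 0.004 0" --pt "0.6 0.05 0 0 0 0.004 0" --pt "0.6 0.05 0 0 0 0.004 0" --pt "0.6 0.05 0 0 0 0.004 0" --pt "0.6 0.05 0 0 0 0.004 0"

```text
time: 8.65
position: [0.4992, 0.3267, 0.0915]
tool_rot: [-0.672, -0.22, 0.22, 0.672]
ft_force: [-0.5, 0.4, 0.2]
grip_width: 0.0482
```

```bash
python3 -c "
from h import *
o=robot.get_obs();print(o['position'],o['q'].round(2));np.save('o7.npy',np.r_[o['position'],o['tool_rot']])
im=robot.camera('wrist');cv2.imwrite('pics/w7.png',im[:,:,::-1])
a=cv2.imread('pics/w7.png')
cv2.imwrite('pics/w7z.png',cv2.resize(a[170:260,240:340],None,fx=8,fy=6.5,interpolation=cv2.INTER_CUBIC))"
```

```text
[0.49919114 0.32673725 0.09153179] [ 0.39  0.7   1.63  0.    0.82 -0.24]
```

View pics/w7z.png

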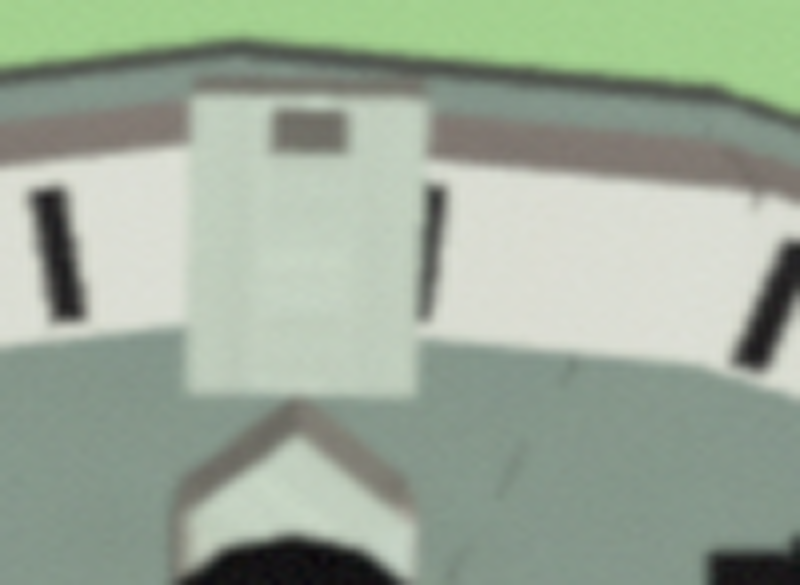

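```bash
sed -e "s/o4/o7/; s/474,250/308,267/; s/489,137/311,153/; s/459,362/305,376/; s/322,415/298,435/" m4.py > m7.py; python3 m7.py
```

```text
[0.48871435 0.33862988 0.058     ] [0.48152477 0.34952559 0.056     ] fin len 0.017900508617662035 dir 124.96957250970218 side mid [0.49257418 0.33555437 0.058     ] width 0.014205176913620299
nose 124.95116766955101 0.1209431076715301 fin 124.8019157197946 0.1339928793708775 tcp 123.98491841115377 need rad 0.002604937938270658
nose 125.54584674576034 0.12244799166640598 fin 125.34098376126198 0.13549384929827854 tcp 124.68088810484144 need rad 0.0035755335949585253
nose 124.49969059381863 0.11967768567002426 fin 124.39340940954374 0.13272957633085983 tcp 123.45345829652283 need rad 0.0018549565985156774
```

>>> carry_out --pt "0.6 0 -3 0 0 0 0" --pt "0.6 0 -6 0 0 0 0" --pt "0.7 0 -10 0 0 0 0" --pt "1 0 -13 0 0 0 0" --pt "1 0 -13 0 0 0 0"

```text
time: 9.2
position: [0.5021, 0.3279, 0.2265]
tool_rot: [-0.672, -0.224, 0.216, 0.672]
ft_force: [0.1, 0.4, 0.1]
grip_width: 0.0686
```

```bash
python3 -c "
from h import *
plan([.555,.11,.23],88.5)"
```

```text
shift cm [ -8.61  -0.39 -20.7 ] rotvec [ 0.007 -0.912  0.008] azx now 36.23 pos [0.5021 0.3279 0.2265] t 9.2 q [ 0.39  0.51  1.53  0.    1.09 -0.24]
```

>>> carry_out --pt "1 -8.6 -0.5 -20.7 0 -0.91 0" --pt "1 -8.6 -0.5 -20.7 0 -0.91 0" --pt "1 -8.6 -0.5 -20.7 0 -0.91 0" --pt "1 -8.6 -0.5 -20.7 0 -0.91 0" --pt "1 -8.6 -0.5 -20.7 0 -0.91 0" --pt "1 -8.6 -0.5 -20.7 0 -0.91 0" --pt "1 -8.6 -0.5 -20.7 0 -0.91 0" --pt "1 -8.6 -0.5 -20.7 0 -0.91 0" --pt "1 -8.6 -0.5 -20.7 0 -0.91 0"

```text
time: 10.1
position: [0.5518, 0.1088, 0.2258]
tool_rot: [-0.507, -0.492, 0.493, 0.508]
ft_force: [-0.5, -0.1, 0.1]
grip_width: 0.087
```

```bash
python3 -c "
from h import *
o=robot.get_obs();print(o['position'],o['q'].round(2));np.save('o8.npy',np.r_[o['position'],o['tool_rot']])
for n in ('wrist','scene','side'):
  im=robot.camera(n);cv2.imwrite(f'pics/{n}8.png',im[:,:,::-1])
"
```

```text
[0.55184498 0.10878445 0.22578072] [-0.    0.47  1.61  0.    1.06 -1.54]
```

View pics/wrist8.png

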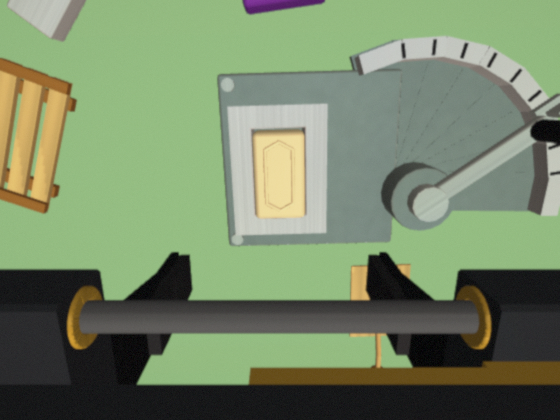

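```bash
cat > m8.py <<'E'
from h import *
a=np.load('o8.npy');o=dict(position=a[:3],tool_rot=a[3:]);W=cam('wrist',o)
im=cv2.imread('pics/wrist8.png');hsv=cv2.cvtColor(im,cv2.COLOR_BGR2HSV)
m=cv2.inRange(hsv,(15,70,150),(32,255,255));m[:, :200]=0;m[240:]=0
m[:,330:]=0
c=max(cv2.findContours(m,0,1)[0],key=cv2.contourArea);r=cv2.minAreaRect(c);b=cv2.boxPoints(r);print(r)
w=np.array([ray('wrist',*q,.076,W) for q in b]);print(w.round(4));print('c',w.mean(0).round(4),[np.linalg.norm(w[i]-w[(i+1)%4]).round(4) for i in range(4)],[np.degrees(np.arctan2(*(w[(i+1)%4]-w[i])[1::-1])).round(2) for i in range(4)])
cv2.imwrite('pics/w8z.png',cv2.resize(im[90:250,215:335],None,fx=5,fy=3.75,interpolation=cv2.INTER_CUBIC))
s=cv2.imread('pics/side8.png');cv2.imwrite('pics/s8z.png',cv2.resize(s[110:280,190:290],None,fx=5,fy=3.5,interpolation=cv2.INTER_CUBIC))
E
python3 m8.py
```

```text
((278.5, 174.0), (86.0, 51.0), 90.0)
[[0.4907 0.0903 0.076 ]
 [0.4919 0.13   0.076 ]
 [0.5621 0.1293 0.076 ]
 [0.5608 0.0867 0.076 ]]
c [0.5264 0.109  0.076 ] [np.float64(0.0398), np.float64(0.0702), np.float64(0.0426), np.float64(0.0702)] [np.float64(88.25), np.float64(-0.59), np.float64(-91.73), np.float64(177.08)]
```

View pics/w8z.png

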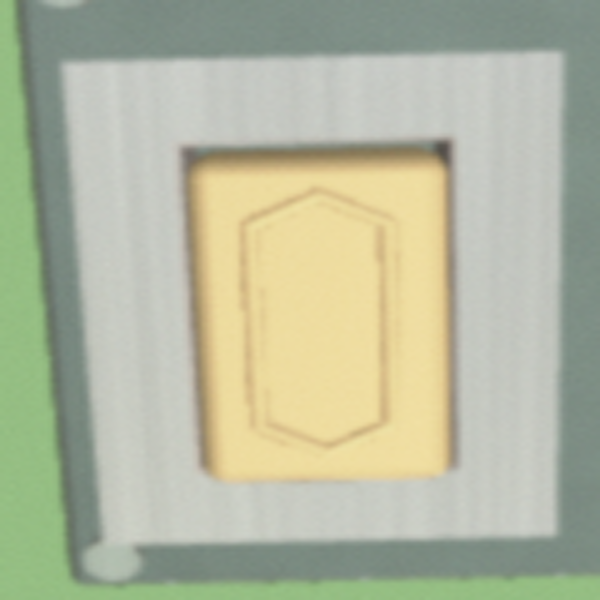

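View pics/s8z.png

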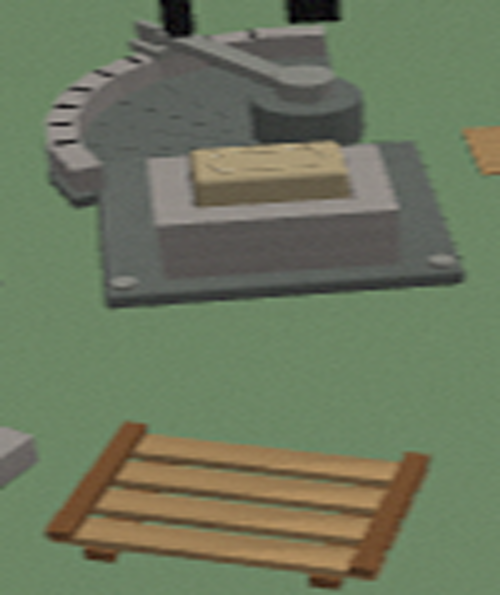

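```bash
python3 -c "
from h import *
plan([.5265,.1093,.085],88.5)"
```

```text
shift cm [-0.05 14.13  2.55] rotvec [-0.001 -0.003  0.   ] azx now 88.35 pos [0.5521 0.1091 0.2262] t 10.25 q [-0.    0.47  1.61  0.    1.06 -1.55]
```

>>> carry_out --pt "1 0 0 2.5 0 0 0" --pt "1 0 4 2.5 0 0 0" --pt "1 0 8 2.5 0 0 0" --pt "1 0 11 2.5 0 0 0" --pt "1 0 12.5 2.5 0 0 0" --pt "1 0 13.5 2.5 0 0 0" --pt "1 0 13.7 2.5 0 0 0" --pt "1 0 13.7 2.5 0 0 0" --pt "1 0 13.7 2.5 0 0 0"

```text
time: 11.15
position: [0.5282, 0.1095, 0.0905]
tool_rot: [0.508, 0.493, -0.492, -0.507]
ft_force: [0.1, 0.8, 0.2]
grip_width: 0.0868
```

```bash
python3 -c "
from h import *
plan([.5265,.1093,.085],88.5)
for n in ('wrist','side'):
  im=robot.camera(n);cv2.imwrite(f'pics/{n}9.png',im[:,:,::-1])
s=cv2.imread('pics/side9.png');cv2.imwrite('pics/s9z.png',cv2.resize(s[80:210,180:310],None,fx=5,fy=4.5,interpolation=cv2.INTER_CUBIC))
"
```

```text
shift cm [-0.02  0.55  0.17] rotvec [ 0.002 -0.002  0.   ] azx now 88.36 pos [0.5282 0.1095 0.0905] t 11.15 q [-0.    0.65  1.78  0.    0.71 -1.54]
```

View pics/s9z.png

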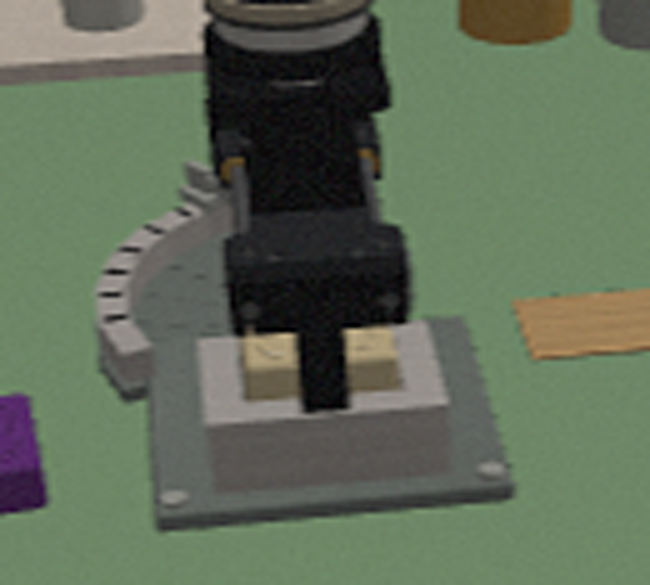

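View pics/wrist9.png

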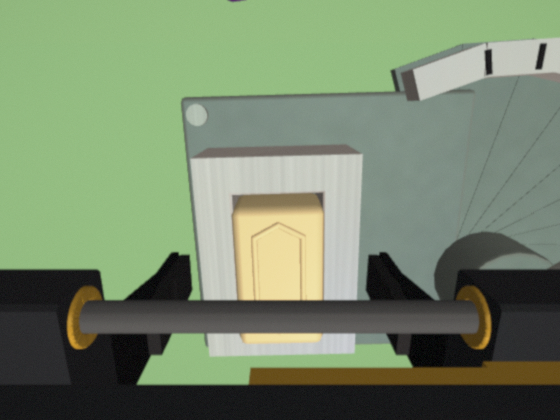

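>>> carry_out --pt "1 0 0.3 0.1 0 0 0" --pt "1 0 0.5 0.1 0 0 0" --pt "1 0 0.5 0.1 0 0 0" --pt "0.3 0 0.5 0.1 0 0 0" --pt "0.3 0 0.5 0.1 0 0 0" --pt "0.3 0 0.5 0.1 0 0 0" --pt "0.3 0 0.5 0.1 0 0 0" --pt "0.3 0 0.5 0.1 0 0 0" --pt "0.3 0 0.5 0.1 0 0 0" --pt "0.3 0 0.5 0.1 0 0 0" --pt "0.3 0 0.5 0.1 0 0 0" --force 20

```text
time: 12.35
position: [0.5264, 0.1095, 0.0846]
tool_rot: [-0.507, -0.493, 0.493, 0.507]
ft_force: [-0.3, 0.0, 0.4]
grip_width: 0.0421
```

Gripped at 42 mm. Lift slowly.

>>> carry_out --pt "0.3 0 -0.3 0 0 0 0" --pt "0.3 0 -0.8 0 0 0 0" --pt "0.3 0 -1.5 0 0 0 0" --pt "0.3 0 -2.5 0 0 0 0" --pt "0.3 0 -4 0 0 0 0" --pt "0.3 0 -6 0 0 0 0" --pt "0.3 0 -9 0 0 0 0" --pt "0.3 0 -9 0 0 0 0"

```text
time: 13.15
position: [0.5291, 0.1095, 0.1788]
tool_rot: [0.509, 0.495, -0.491, -0.505]
ft_force: [0.5, 0.5, -1.4]
grip_width: 0.0422
```

```bash
python3 -c "
from h import *
o=robot.get_obs();print(o['position'],o['grip_width'],o['ft_force'])
for n in ('side','scene'):
  im=robot.camera(n);cv2.imwrite(f'pics/{n}10.png',im[:,:,::-1])
s=cv2.imread('pics/side10.png');cv2.imwrite('pics/s10z.png',cv2.resize(s[60:210,170:310],None,fx=5,fy=4,interpolation=cv2.INTER_CUBIC))
s=cv2.imread('pics/scene10.png');cv2.imwrite('pics/sc10d.png',cv2.resize(s[165:235,215:290],None,fx=8,fy=8,interpolation=cv2.INTER_CUBIC))
"
```

```text
[0.52905143 0.10953917 0.17883082] 0.04222685718572234 [ 0.50747251  0.46374081 -1.41273622]
```

View pics/s10z.png

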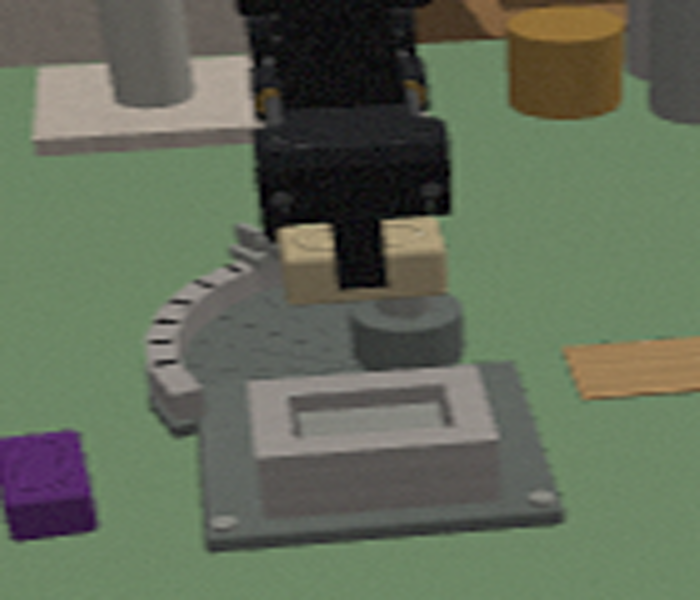

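View pics/sc10d.png

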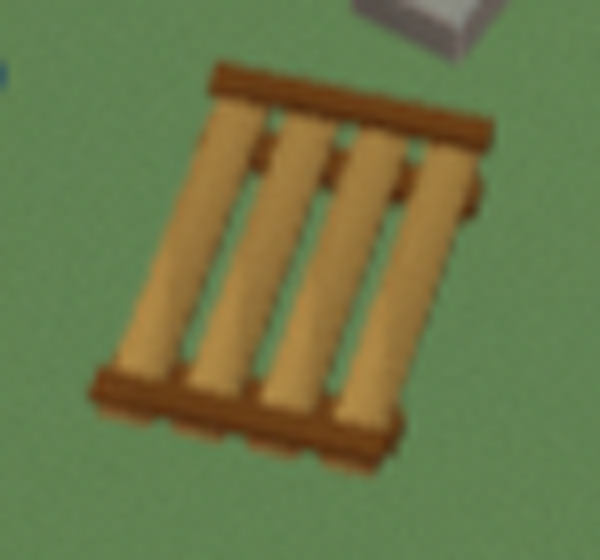

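```bash
cat > m10.py <<'E'
from h import *
I=lambda X,Y:(215+(X+.5)/8-.5,165+(Y+.5)/8-.5)
for n,q,z in (('TL',(220,62),.02),('TR',(493,118),.02),('BLin',(108,368),.02),('BRin',(400,412),.02),('BLout',(92,395),.02),('BRout',(385,455),.02)):
    print(n,ray('scene',*I(*q),z).round(4))
# slat centre lines ends at .014
for q in ((235,110),(145,360),(450,160),(365,410)): print(ray('scene',*I(*q),.014).round(4))
plan([.60,-.09,.22],88.5)
E
python3 m10.py
```

```text
TL [ 0.4131 -0.1603  0.02  ]
TR [ 0.4455 -0.0779  0.02  ]
BLin [ 0.5249 -0.2033  0.02  ]
BRin [ 0.5513 -0.1184  0.02  ]
BLout [ 0.5341 -0.2087  0.02  ]
BRout [ 0.5659 -0.1244  0.02  ]
[ 0.428  -0.1572  0.014 ]
[ 0.5193 -0.1922  0.014 ]
[ 0.4556 -0.0926  0.014 ]
[ 0.5453 -0.1284  0.014 ]
shift cm [-19.73  -4.42  -7.91] rotvec [ 0.002 -0.003  0.   ] azx now 88.35 pos [0.5267 0.1094 0.1757] t 13.25 q [-0.    0.51  1.72  0.    0.91 -1.54]
```

```bash
python3 -c "
from h import *
plan([.54,-.162,.24],68.7)"
```

```text
shift cm [-27.09  -6.43  -2.12] rotvec [0.002 0.343 0.   ] azx now 88.35 pos [0.5267 0.1094 0.1757] t 13.25 q [-0.    0.51  1.72  0.    0.91 -1.54]
```

>>> carry_out --pt "0.3 -2 -3 0 0 0 0" --pt "0.3 -5 -6.4 -0.5 0 0.05 0" --pt "0.3 -9 -6.4 -1 0 0.12 0" --pt "0.3 -13 -6.4 -1.5 0 0.18 0" --pt "0.3 -17 -6.4 -2 0 0.24 0" --pt "0.3 -21 -6.4 -2.1 0 0.3 0" --pt "0.3 -24 -6.4 -2.1 0 0.343 0" --pt "0.3 -26 -6.4 -2.1 0 0.343 0" --pt "0.3 -27.1 -6.4 -2.1 0 0.343 0" --pt "0.3 -27.1 -6.4 -2.1 0 0.343 0"

```text
time: 14.25
position: [0.5391, -0.163, 0.2375]
tool_rot: [-0.584, -0.398, 0.399, 0.585]
ft_force: [0.2, 0.8, -1.2]
grip_width: 0.0423
```

```bash
python3 -c "
from h import *
o=robot.get_obs();print(o['position'],o['grip_width']);np.save('o11.npy',np.r_[o['position'],o['tool_rot']])
im=robot.camera('wrist');cv2.imwrite('pics/w11.png',im[:,:,::-1])
im=robot.camera('side');cv2.imwrite('pics/s11.png',im[:,:,::-1])
"
```

```text
[ 0.53906385 -0.16298471  0.23753042] 0.042250164181303715
```

View pics/w11.png

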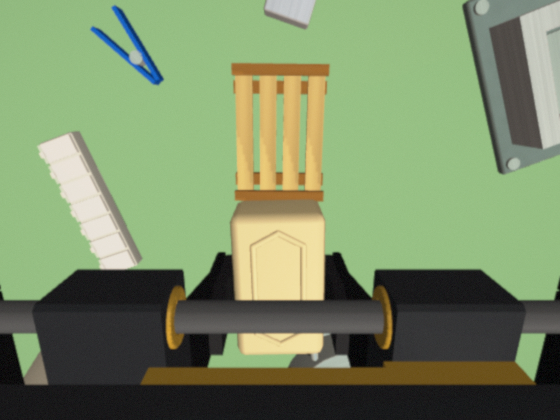

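View pics/s11.png

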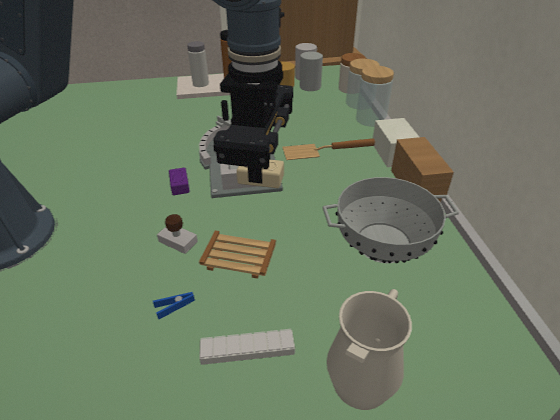

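```bash
python3 -c "
import cv2
a=cv2.imread('pics/w11.png')
cv2.imwrite('pics/w11z.png',cv2.resize(a[55:215,220:340],None,fx=5,fy=3.75,interpolation=cv2.INTER_CUBIC))"
```

```text
(no output)
```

View pics/w11z.png

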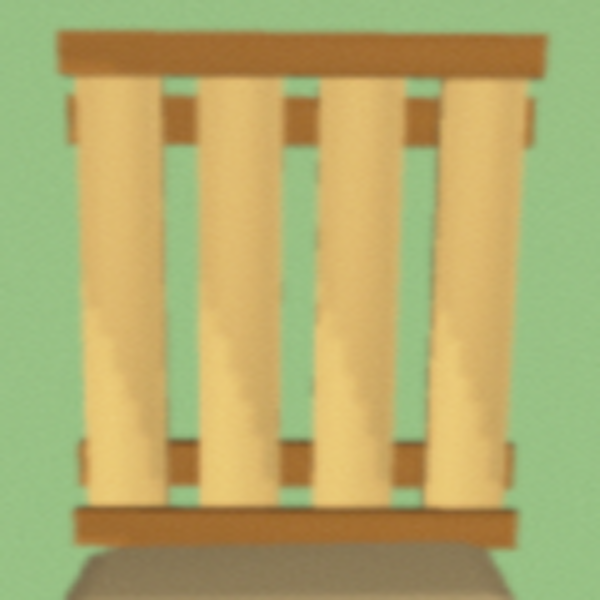

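```bash
cat > m11.py <<'E'
from h import *
a=np.load('o11.npy');o=dict(position=a[:3],tool_rot=a[3:]);W=cam('wrist',o);M=R.from_quat(a[3:]).as_matrix()
I=lambda X,Y:(220+(X+.5)/5-.5,55+(Y+.5)/3.75-.5)
c=np.array([ray('wrist',*I(*q),.02,W) for q in ((58,30),(548,35),(517,549),(77,544))]);print(c.round(4))
ctr=c.mean(0);print('dish c',ctr,[np.linalg.norm(c[i]-c[(i+1)%4]).round(4) for i in range(4)])
az=lambda v:np.degrees(np.arctan2(v[1],v[0]))
print('x az',az(c[3]-c[0]),az(c[2]-c[1]),'y az',az(c[1]-c[0]),az(c[2]-c[3]))
s=np.array([ray('wrist',*q,a[2]-.0095,W) for q in ((233,203),(324,203),(322,352),(236,352))]);t=(s-a[:3])@M*100;print('soap in tool cm\n',t.round(2),t.mean(0).round(2))
E
python3 m11.py
python3 -c "
from h import *
a=np.load('o11.npy')
plan([.489,-.1425,.10],68.7)"
```

```text
[[ 0.4141 -0.1611  0.02  ]
 [ 0.4479 -0.0781  0.02  ]
 [ 0.5682 -0.1265  0.02  ]
 [ 0.5342 -0.2095  0.02  ]]
dish c [ 0.49110501 -0.14380003  0.02      ] [np.float64(0.0897), np.float64(0.1297), np.float64(0.0897), np.float64(0.1295)]
x az -21.91227055638691 -21.93162877344315 y az 67.81232169391535 67.66884167162262
soap in tool cm
 [[-1.96  0.96  4.01]
 [ 1.89  0.96  4.01]
 [ 2.05  0.94 -3.43]
 [-2.09  0.94 -3.43]] [-0.03  0.95  0.29]
shift cm [-0.1  13.8   5.31] rotvec [-0.002  0.     0.001] azx now 68.7 pos [ 0.5391 -0.1611  0.2379] t 14.35 q [-0.49  0.46  1.6   0.    1.09 -1.69]
```

```bash
python3 -c "
from h import *
plan([.492,-.1442,.066],68.0)"
```

```text
shift cm [-0.15 17.2   4.96] rotvec [-0.002  0.012  0.001] azx now 68.7 pos [ 0.5391 -0.1611  0.2379] t 14.35 q [-0.49  0.46  1.6   0.    1.09 -1.69]
```

>>> carry_out --pt "0.3 -0.1 2 3 0 0.012 0" --pt "0.3 -0.1 5 5 0 0.012 0" --pt "0.3 -0.1 9 5 0 0.012 0" --pt "0.3 -0.1 12.5 5 0 0.012 0" --pt "0.3 -0.1 15 5 0 0.012 0" --pt "0.3 -0.1 16.5 5 0 0.012 0" --pt "0.3 -0.1 17 5 0 0.012 0" --pt "0.3 -0.1 17 5 0 0.012 0" --pt "0.3 -0.1 17 5 0 0.012 0"

```text
time: 15.25
position: [0.4932, -0.1445, 0.0693]
tool_rot: [0.586, 0.396, -0.396, -0.586]
ft_force: [-0.5, 0.4, -1.4]
grip_width: 0.042
```

```bash
python3 -c "
from h import *
im=robot.camera('side');cv2.imwrite('pics/s12.png',im[:,:,::-1])
plan([.492,-.1442,.054],68.0);print(robot.get_obs()['ft_force'])
a=cv2.imread('pics/s12.png')
cv2.imwrite('pics/s12z.png',cv2.resize(a[180:290,180:300],None,fx=6,fy=5,interpolation=cv2.INTER_CUBIC))"
```

```text
shift cm [0.   1.55 0.15] rotvec [ 0.002  0.001 -0.   ] azx now 68.05 pos [ 0.4934 -0.1447  0.0695] t 15.3 q [-0.5   0.67  1.85  0.    0.62 -1.69]
[ 0.26729383  0.02494077 -0.4559405 ]
```

View pics/s12z.png

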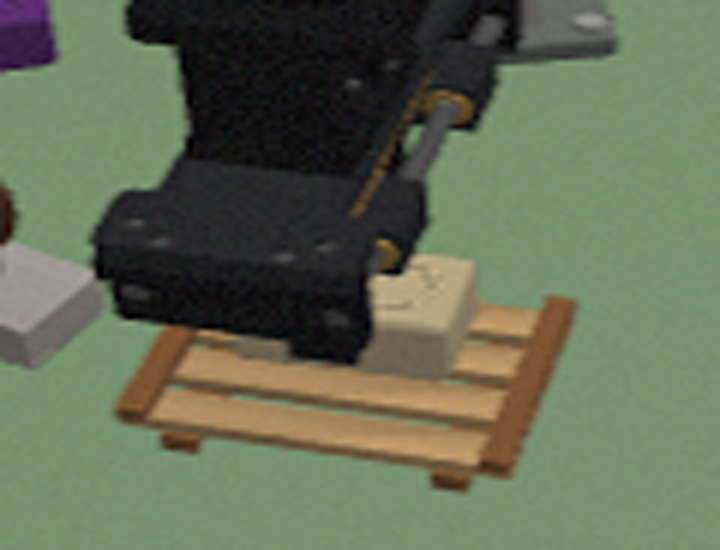

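>>> carry_out --pt "0.3 0 0.5 0.1 0 0 0" --pt "0.3 0 1 0.1 0 0 0" --pt "0.3 0 1.2 0.1 0 0 0" --pt "0.3 0 1.3 0.1 0 0 0" --pt "0.3 0 1.3 0.1 0 0 0"

```text
time: 15.8
position: [0.4916, -0.1445, 0.0554]
tool_rot: [-0.586, -0.395, 0.395, 0.586]
ft_force: [0.1, 0.7, -0.7]
grip_width: 0.042
```

>>> carry_out --pt "0.3 0 0.1 0 0 0 0" --pt "0.3 0 0.1 0 0 0 0" --pt "0.3 0 0.1 0 0 0 0"

```text
time: 16.1
position: [0.4918, -0.1445, 0.0546]
tool_rot: [0.586, 0.395, -0.395, -0.586]
ft_force: [-0.3, 0.3, -1.9]
grip_width: 0.0424
```

>>> carry_out --pt "0.3 0 0.1 0 0 0 0" --pt "0.3 0 0.1 0 0 0 0" --pt "0.3 0 0.1 0 0 0 0"

```text
time: 16.4
position: [0.4917, -0.1444, 0.0535]
tool_rot: [-0.586, -0.395, 0.395, 0.586]
ft_force: [-0.1, 0.3, -1.1]
grip_width: 0.042
```

```bash
python3 -c "
from h import *
print(robot.get_obs()['position'],robot.get_obs()['ft_force'])"
```

```text
[ 0.49167411 -0.14444189  0.0535169 ] [-0.06034445  0.25402188 -1.06871526]
```

>>> carry_out --pt "0.3 0 0.05 0 0 0 0" --pt "0.3 0 0.1 0 0 0 0" --pt "0.3 0 0.1 0 0 0 0"

```text
time: 16.7
position: [0.4917, -0.1445, 0.0532]
tool_rot: [0.586, 0.396, -0.395, -0.586]
ft_force: [-0.8, 0.3, 4.8]
grip_width: 0.0419
```

>>> carry_out --pt "0.55 0 0 0 0 0 0" --pt "0.6 0 0 0 0 0 0" --pt "0.7 0 0 0 0 0 0" --pt "0.7 0 0 0 0 0 0" --pt "0.7 0 0 0 0 0 0" --pt "0.7 0 -1 0 0 0 0" --pt "0.7 0 -3 0 0 0 0" --pt "0.7 0 -6 0 0 0 0" --pt "0.7 0 -10 0 0 0 0" --pt "1 0 -14 -3 0 0 0" --pt "1 0 -18 -6 0 0 0" --pt "1 0 -18 -6 0 0 0"

```text
time: 17.9
position: [0.5545, -0.1707, 0.2402]
tool_rot: [0.592, 0.399, -0.392, -0.58]
ft_force: [-0.6, -0.3, 0.3]
grip_width: 0.0775
```

```bash
python3 -c "
from h import *
o=robot.get_obs();print(o['position'],o['q'].round(2));np.save('o13.npy',np.r_[o['position'],o['tool_rot']])
for n in ('wrist','side'):
  im=robot.camera(n);cv2.imwrite(f'pics/{n}13.png',im[:,:,::-1])
a=cv2.imread('pics/side13.png')
cv2.imwrite('pics/s13z.png',cv2.resize(a[190:290,180:300],None,fx=6,fy=5,interpolation=cv2.INTER_CUBIC))"
```

```text
[ 0.55451788 -0.17065161  0.24018052] [-0.49  0.47  1.57  0.    1.08 -1.68]
```

View pics/wrist13.png

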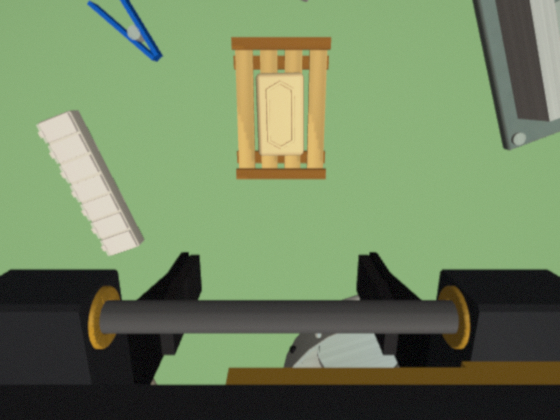

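View pics/s13z.png

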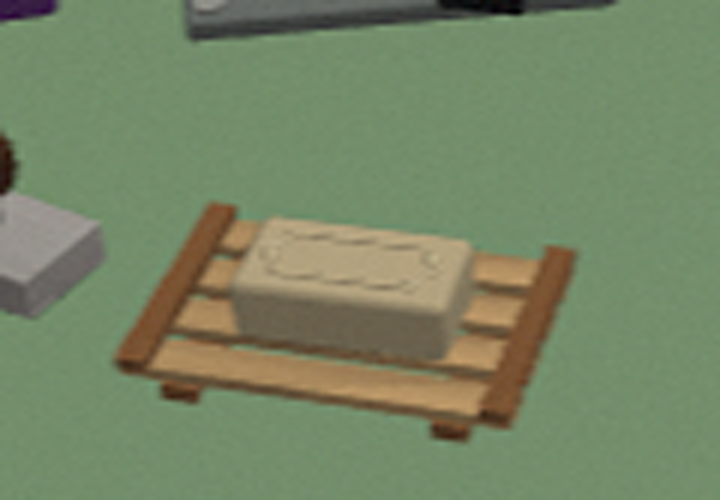

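The soap sits flat and lengthwise on the dish (soap around (281,114), dish about (281,108)). A quick numerical check follows, along with planning the way back to the lever.

Run:
```python
from h import *
a=np.load('o13.npy');o=dict(position=a[:3],tool_rot=a[3:]);W=cam('wrist',o)
s=np.array([ray('wrist',*q,.042,W) for q in ((257.5,75),(303,74),(302,155),(261,156))]);d=np.array([ray('wrist',*q,.02,W) for q in ((232,38.5),(330,38.5),(326,178.5),(236.5,178.5))])
print(s.mean(0),d.mean(0)); 
az=lambda v:np.degrees(np.arctan2(v[1],v[0]));print(az(s[3]-s[0]),az(s[2]-s[1]),az(d[3]-d[0]),az(d[2]-d[1]))
plan([.53,.29,.26],36.5)
```

```text
[ 0.49386455 -0.14506634  0.042     ] [ 0.49172092 -0.14391533  0.02      ]
-20.411915339587658 -21.584878059958367 -22.284016130167952 -21.30529139912173
shift cm [41.72 -2.65 18.76] rotvec [0.003 0.55  0.   ] azx now 68.01 pos [ 0.5478 -0.1672  0.2341] t 18.0 q [-0.49  0.47  1.58  0.    1.08 -1.68]
```

Run:
```python
from h import *
plan([.4985,.3255,.24],36)
```

```text
shift cm [43.84 -0.66 23.02] rotvec [0.003 0.559 0.   ] azx now 68.01 pos [ 0.5478 -0.1672  0.2341] t 18.0 q [-0.49  0.47  1.58  0.    1.08 -1.68]
```

>>> carry_out --pt "1 43.8 -0.7 23 0 0.56 0" --pt "1 43.8 -0.7 23 0 0.56 0" --pt "1 43.8 -0.7 23 0 0.56 0" --pt "1 43.8 -0.7 23 0 0.56 0" --pt "1 43.8 -0.7 23 0 0.56 0" --pt "1 43.8 -0.7 23 0 0.56 0" --pt "1 43.8 -0.7 23 0 0.56 0" --pt "1 43.8 -0.7 23 0 0.56 0" --pt "1 43.8 -0.7 23 0 0.56 0" --pt "1 43.8 -0.7 23 0 0.56 0" --pt "1 43.8 -0.7 23 0 0.56 0" --pt "1 43.8 -0.7 23 0 0.56 0" --pt "1 43.8 -0.7 23 0 0.56 0"

```text
time: 19.3
position: [0.4968, 0.3239, 0.2383]
tool_rot: [0.673, 0.217, -0.219, -0.672]
ft_force: [-0.0, 0.1, 0.1]
grip_width: 0.0871
```

Run:
```python
from h import *
plan([.4985,.3255,.0915],36)
im=robot.camera('wrist');cv2.imwrite('pics/w14.png',im[:,:,::-1])
```

```text
shift cm [ 0.29 14.68  0.03] rotvec [-0.    -0.002 -0.004] azx now 35.91 pos [0.4968 0.3239 0.2383] t 19.3 q [ 0.39  0.5   1.52 -0.    1.13 -0.24]
```

View pics/w14.png

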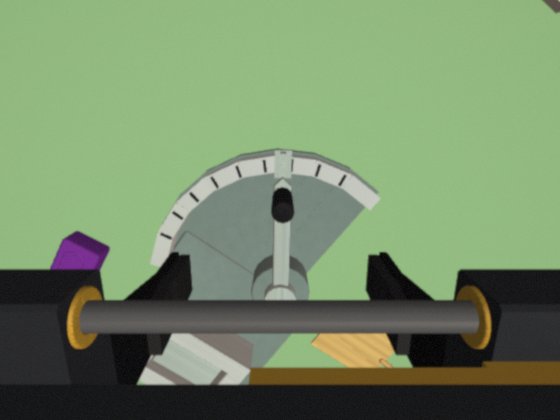

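>>> carry_out --pt "1 0.2 4 0 0 0 0" --pt "1 0.2 8 0 0 0 0" --pt "1 0.2 11 0 0 0 0" --pt "1 0.2 13.5 0 0 0 0" --pt "1 0.2 14.5 0 0 0 0" --pt "1 0.2 14.5 0 0 0 0" --pt "0 0.2 14.5 0 0 0 0" --pt "0 0.2 14.5 0 0 0 0" --pt "0 0.2 14.5 0 0 0 0" --pt "0 0.2 14.5 0 0 0 0" --pt "0 0.2 14.5 0 0 0 0" --pt "0 0.2 14.5 0 0 0 0" --pt "0 0.2 14.5 0 0 0 0" --pt "0 0.2 14.5 0 0 0 0" --pt "0 0.2 14.5 0 0 0 0" --pt "0 0.2 14.5 0 0 0 0" --pt "0 0.2 14.5 0 0 0 0" --force 12

```text
time: 21.05
position: [0.4992, 0.3262, 0.0944]
tool_rot: [0.673, 0.218, -0.219, -0.673]
ft_force: [-1.3, -0.8, 0.1]
grip_width: 0.0177
```

Run:
```python
from h import *
o=robot.get_obs();M=R.from_quat(o['tool_rot']).as_matrix();print(o['position'],o['grip_width'],o['ft_force'])
for piv in ([.558,.2395],[.5585,.2392]):
    v=M.T@(np.array([*piv,o['position'][2]])-o['position'])*100; p=v.copy();p[1]=0;print(p)
    for t in np.arange(.1,1.16,.1):
        print(round(-t,2),(p-R.from_rotvec([0,-t,0]).apply(p)).round(2)[[0,2]],end=' ')
    print()
```

```text
[0.49916947 0.32624277 0.0944309 ] 0.017701912245284293 [-1.2733468  -0.84023687  0.07170589]
[ -0.32649264   0.         -10.47601059]
-0.1 [-1.05 -0.02] -0.2 [-2.09 -0.14] -0.3 [-3.11 -0.37] -0.4 [-4.11 -0.7 ] -0.5 [-5.06 -1.13] -0.6 [-5.97 -1.65] -0.7 [-6.83 -2.25] -0.8 [-7.61 -2.94] -0.9 [-8.33 -3.71] -1.0 [-8.97 -4.54] -1.1 [-9.51 -5.43] 
[ -0.3036107   0.        -10.5296428]
-0.1 [-1.05 -0.02] -0.2 [-2.1  -0.15] -0.3 [-3.13 -0.38] -0.4 [-4.12 -0.71] -0.5 [-5.09 -1.14] -0.6 [-6.   -1.67] -0.7 [-6.85 -2.28] -0.8 [-7.65 -2.98] -0.9 [-8.36 -3.75] -1.0 [-9.   -4.58] -1.1 [-9.55 -5.48]
```

>>> carry_out --pt "0 -0.5 0 0 0 -0.05 0" --pt "0 -1.05 0 -0.02 0 -0.1 0" --pt "0 -2.1 0 -0.15 0 -0.2 0" --pt "0 -3.12 0 -0.37 0 -0.3 0" --pt "0 -4.12 0 -0.7 0 -0.4 0" --pt "0 -5.07 0 -1.13 0 -0.5 0" --pt "0 -5.98 0 -1.66 0 -0.6 0" --pt "0 -6.84 0 -2.26 0 -0.7 0" --pt "0 -7.63 0 -2.96 0 -0.8 0" --pt "0 -8.35 0 -3.73 0 -0.9 0" --pt "0 -8.98 0 -4.56 0 -1.0 0" --pt "0 -9.27 0 -5.0 0 -1.05 0" --pt "0 -9.27 0 -5.0 0 -1.05 0"

```text
time: 22.35
position: [0.4539, 0.231, 0.0944]
tool_rot: [-0.473, -0.526, 0.526, 0.473]
ft_force: [-0.5, -1.5, -0.8]
grip_width: 0.0177
```

Run:
```python
from h import *
o=robot.get_obs();v=o['position'][:2]-[.558,.2395];print(o['position'],np.degrees(np.arctan2(v[1],v[0]))%360)
```

```text
[0.45389016 0.23102399 0.09443108] 184.65442138824986
```

>>> carry_out --pt "0 -0.2 0 0 0 -0.02 0" --pt "0 -0.4 0 -0.01 0 -0.04 0" --pt "0 -0.4 0 -0.01 0 -0.04 0" --pt "0 -0.4 0 -0.01 0 -0.04 0"

```text
time: 22.75
position: [0.4542, 0.2278, 0.0944]
tool_rot: [-0.462, -0.535, 0.535, 0.462]
ft_force: [-1.5, 1.1, -2.2]
grip_width: 0.0175
```

>>> carry_out --pt "0 -0.1 0 0 0 -0.01 0" --pt "0 -0.25 0 0 0 -0.02 0" --pt "0 -0.25 0 0 0 -0.02 0" --pt "0 -0.25 0 0 0 -0.02 0"

```text
time: 23.15
position: [0.4545, 0.2251, 0.0944]
tool_rot: [-0.457, -0.54, 0.54, 0.457]
ft_force: [-1.3, 1.8, -2.9]
grip_width: 0.0176
```

>>> carry_out --pt "0 -0.15 0 0 0 -0.01 0" --pt "0 -0.3 0 0 0 -0.02 0" --pt "0 -0.3 0 0 0 -0.02 0" --pt "0 -0.3 0 0 0 -0.02 0"

```text
time: 23.55
position: [0.455, 0.222, 0.0945]
tool_rot: [-0.451, -0.544, 0.545, 0.451]
ft_force: [-2.1, 1.7, -3.9]
grip_width: 0.0175
```

>>> carry_out --pt "0 -0.15 0 0.02 0 -0.01 0" --pt "0 -0.3 0 0.03 0 -0.02 0" --pt "0 -0.3 0 0.03 0 -0.02 0" --pt "0 -0.3 0 0.03 0 -0.02 0"

```text
time: 23.95
position: [0.4552, 0.2214, 0.0945]
tool_rot: [0.446, 0.549, -0.547, -0.448]
ft_force: [-4.8, 13.3, -4.4]
grip_width: 0.0178
```

Run:
```python
from h import *
o=robot.get_obs();np.save('o15.npy',np.r_[o['position'],o['tool_rot']])
im=robot.camera('wrist');cv2.imwrite('pics/w15.png',im[:,:,::-1])
```

```text
(no output)
```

View pics/w15.png

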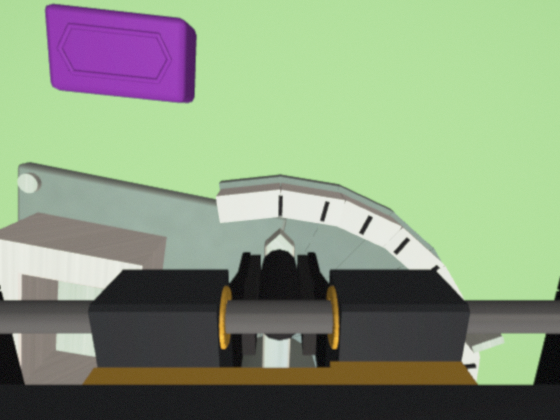

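The wrist force rose to 13 N and the nose points at the first tick (280,205), so the lever is at its stop. Release and withdraw.

>>> carry_out --pt "0.5 0 0 0 0 0 0" --pt "0.7 0 0 0 0 0 0" --pt "0.7 0 0 0 0 0 0" --pt "0.7 0 0 0 0 0 0" --pt "0.7 0 0 0 0 0 0" --pt "0.7 0 0 0 0 0 0" --pt "0.7 0 -3 0 0 0 0" --pt "0.7 0 -7 0 0 0 0" --pt "0.7 0 -11 -3 0 0 0" --pt "0.7 3 -16 -8 0 0 0" --pt "0.7 5 -18 -10 0 0 0" --pt "0.7 5 -18 -10 0 0 0" --pt "0.7 5 -18 -10 0 0 0"

```text
time: 25.3
position: [0.5444, 0.2896, 0.2757]
tool_rot: [0.446, 0.55, -0.548, -0.445]
ft_force: [-0.1, 0.1, -0.7]
grip_width: 0.0613
```

Run:
```python
from h import *
o=robot.get_obs();np.save('o16.npy',np.r_[o['position'],o['tool_rot']]);print(o['position'],o['ft_force'],o['time'])
for n in ('wrist','scene','side'):
  im=robot.camera(n);cv2.imwrite(f'pics/{n}16.png',im[:,:,::-1])
```

```text
[0.54438655 0.28958186 0.2757207 ] [-0.05830772  0.08248681 -0.71622308] 25.3
```

View pics/wrist16.png

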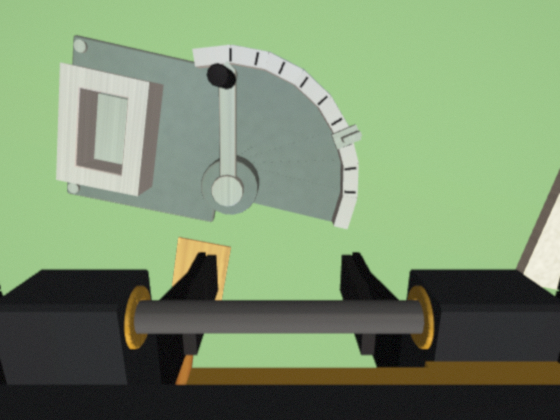

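View pics/side16.png

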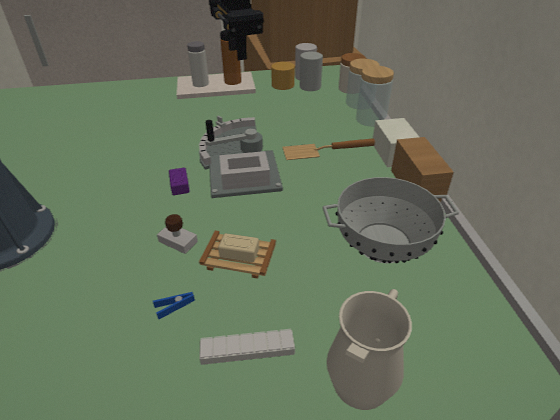

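Run:
```python
from h import *
a=np.load('o16.npy');W=cam('wrist',dict(position=a[:3],tool_rot=a[3:]))
im=cv2.imread('pics/wrist16.png');cv2.imwrite('pics/w16i.png',cv2.resize(im[110:160,320:370],None,fx=10,fy=10,interpolation=cv2.INTER_CUBIC))
c=ray('wrist',350,134.5,.056,W);n=ray('wrist',228,62,.058,W)
print(c,n)
a=cv2.imread('pics/side0.png');b=cv2.imread('pics/side16.png');d=cv2.absdiff(a,b).max(2)>60
for c in cv2.findContours(cv2.dilate(d.astype('uint8'),np.ones((3,3))),0,1)[0]:
    if cv2.contourArea(c)>25: print(cv2.boundingRect(c))
```

```text
[0.47972311 0.34645279 0.056     ] [0.43977277 0.21999596 0.058     ]
(219, 252, 36, 11)
(220, 239, 37, 9)
(224, 233, 34, 7)
(228, 156, 32, 13)
(208, 0, 50, 61)
(0, 0, 105, 145)
```

View pics/w16i.png

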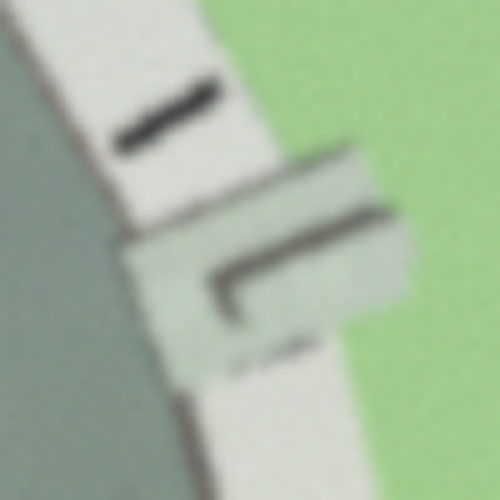

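```bash
python3 -c "
from rig import robot
print(robot.hand_in())"
```

```text
the job is handed in; nothing more can be done
None
```

The job is done and handed in at about 25 s of the 64 s allowed.

- **Lever to index:** I gripped the post, swung the lever to the index and left it there. The last wrist picture put its nose about 0.15° from the fin's direction.
- **Soap:** It was lifted straight out of the raised position and set on the dish with about 5 N of contact. It lies flat and lengthwise, about 2 mm and 1° from the dish's middle and axis.
- **Lever back:** I then swung it back until the wrist force jumped to about 13 N, with its nose at the first tick. It had started about 0.07 rad short of that stop, so "fully back" went further than where it began.

**Last checks:**
- **Index:** It sits at the same gap from its neighbouring tick as before. A rough pixel reading of the fin centre came out about 3–4 mm from the earlier measurements. I trust the tick comparison more.
- **Everything else:** Comparing the side camera's first and last pictures shows changes only at the soap, the emptied mould and the arm. The dish measured within 1 mm of where it was, and the gripper is clear of everything.

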